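Fit the sighting tube to the pyrometer head

ROBOT

A 7-joint arm with a two-finger parallel gripper is mounted at the origin on the work surface. World frame = base frame: x ahead of the robot, y to its left, z up, the work surface at z = 0. Lengths are in m, angles in rad, forces in N, time in s.
With the tool pointing down it reaches from about 0.35 to 0.9 m from the base axis. Payload 8.1 kg.
Tool frame: the origin (TCP) lies between the finger pads; the fingertips stand 8 mm ahead of it and the grasp point (between the pads) lies 11 mm behind it; y points along the fingers, x is the direction in which the jaws open and shut, and the axes are right-handed (so a half turn about y gives the same grasp; the last joint's range is limited). The gripper opens to 85 mm and grips with 20 to 120 N. Pads are 22 mm wide; open, the fingers measure 114 mm over their backs; the gripper's body (76 mm by 85 mm) begins 54 mm behind the grasp point. The pads swing forward as they close: fully open they stand 13 mm farther back than shut.
Start: joints at [-1.41, 0.434, 0.025, 1.573, -0.012, 1.134, -0.075], TCP at [0.163, 0.603, 0.239] pointing down, gripper open.
Joint ranges: [-2.62, 2.62], [-0.44, 2.09], [-1.27, 1.32], [0.08, 2.57], [-1.32, 4.46], [0.12, 2], [-2.74, 2.74]. Speed limits (rad/s): [2.22, 2.22, 3.01, 3.01, 3.14, 3.14, 3.14].

INTERFACE

Orientations are given as a rotation vector (axis times angle).
In Python, from bench import read_state, capture, get_calibration, hand_in gives the robot as it stands.
- The arm moves only by the shell command python3 -m inch 'ROWS' [OPENING] [FORCE]. ROWS is JSON, one flat list of numbers, 4 for each row, row after row: the shift along the tool's x, y, z in m, then the turn about the tool's y in degrees. A call has 1 to 5 rows; each row shifts and turns the pose as measured when the row begins, along the tool's axes as they then stand; what a row does not reach is not made up. A row lasts 1/12 s, in which the tool goes at most 41.7 mm and 7.16 degrees, less where a joint would pass 70% of its speed; a pose out of reach is approached as far as the arm can. A call is refused whole if a number of a shift passes 0.0417 or a number of a turn 7.16, either way. A call with a gripper value outside its range is refused whole. OPENING is the closure in counts, from 0 (fully open) to 255 (shut), set as the call begins (- or left out, the last holds). The fingers move at their own pace and stop on an object; FORCE is the grip in N (left out, the last holds). Time passes only in rows, so rows that do not move let the fingers close. It gives the time, the measured TCP pose, the force and the opening at its end, in the units of the state.
- read_state(): the state, without advancing time (a new reading comes with each control period).
- capture(name): name is "scene" or "top"; returns the picture (384x512x3 uint8, red, green, blue); there is no depth.
- get_calibration(name): a dict with "intrinsics" (3x3 intrinsics, pixels), "view" (4x4, takes a point from world to camera coordinates). Camera axes: x right, y down, z forward; pixel columns grow to the right and rows downward; lengths in m; the calibration is good to about 2 mm. A picture is of the moment at which its call begins. get_calibration takes no time and is no camera call.
- hand_in(): hands the job in, once; it reports no verdict.
The state is a dict: "time": time; "joints": joint angles; "qd": joint speeds; "joint_torque": joint torques, N m; "eef_pos": TCP position; "tcp_rot": TCP orientation; "wrist_force": force on the tool from outside, world axes, zero at the start; "wrist_torque": the same for the moment, N m; "grip_width": opening from 0.0 (shut) to 1.0 (fully open).
Only numpy, scipy, OpenCV 4.12 (cv2) and the standard library are available. Lean on these libraries where they do the work, as an engineer would, in place of code of your own. Each camera call takes 0.05 s, during which the arm holds its last target.

TASK

Get the pyrometer ready: swing the dust cover on the sensor head well aside so that the whole port ring is bared and stays so; then snap the sighting tube straight forward out of its two spring clips, moving it clear in front of them before you lift it. Lay it in the V rest with its plain nose towards the port, slide it along until you feel it butt against the port ring, press it there lightly for a moment, and leave it lying against the ring; do not jerk the clips, ram the port or drop the tube on the bench, and leave the other things where they are.

Things in the scene. Friction and masses are not known exactly. Their poses are not given: they have to be found in the camera images.
- tube: sighting tube: smooth aluminium bar, 22 mm diameter, 240 mm long, 0.15 to 0.3 kg, free to roll about its axis. Origin at the middle of the axis, x along it. Plain nose at the -x end; the +x end has a black rubber eyecup, 34 mm across, over the last 14 mm. At the start it is level in the clips, nose to the rack's +y side
- tube_nose (a point): centre of the flat face of the tube's nose, 120 mm from the tube's origin along its -x; axes as the tube's
- rack: fixed rack: steel base 100 x 200 mm, 12 mm thick, centred at local x = +35 mm; two posts (16 x 18 mm, 137 mm tall) at y = +-65 mm, standing at x = 44 to 60 mm behind the tube. Each carries a C clip. z up, origin on the bench under the tube's axis. Between the clips 110 mm of tube is open above, below, in front and behind: grip it there from above, across its axis
- clip_axis (a point): middle between the clips, on the axis of the clipped tube, 110 mm above the bench; axes as the rack's: tube along y, mouths open forward, to -x. Each clip's two sprung jaws (20 mm wide, 16 mm above and below the axis, rounded lips in front, bent guides to 22 mm forward) let the tube out only forward: 10 to 25 N for both clips, about 15 mm of travel. Wholly clear at 40 mm forward
- head: fixed pyrometer sensor head: grey box 110 x 100 mm, 141 mm tall with its fins, with a round steel port ring (40 mm across, lens in the middle) on its front. Origin on the bench under the face of the ring, x level out of the port, z up; the box lies at x = -112 to -2 mm, y = +-50 mm
- port (a point): centre of the ring's flat rigid face, 70 mm above the bench; axes as the head's. The tube's nose must butt here, tube along x
- rest: V rest fixed to the bench before the port; origin and axes are the head's. Two aluminium V yokes, 12 mm thick, at x = 55 and 185 mm, open upwards, flanks at 45 degrees, 48 mm across and 79 mm above the bench at the top; they carry the tube with its axis at the port's height and in line with it. Between the yokes only a base 10 mm high, 50 mm wide: room for fingers
- cover (a joint): dust cover: dark steel disc 42 mm across on a flat arm, on one pin 42 mm above the port centre, parallel to the head's x. 0: disc over the port, peg straight above the pin. Positive is about the head's +x: the peg goes to the head's -y and down, the disc to +y. Range 0 to 1.75 rad, starts at 0 to 0.25. Stiff (about 3 N at the peg), stays where left
- cover_peg (a point): middle of the steel peg by which the cover is pushed: 10 mm diameter, parallel to the head's x, reaching from 4 to 40 mm in front of the ring face, this point at 22 mm; 45 mm from the pin (157 mm above the bench when shut); turns with the cover
- jar: bystander, amber glass jar with a steel lid, 60 mm across, 85 mm tall, standing beside the rack; leave it alone
- wrench: bystander, steel wrench lying between head and rack, nearer the robot; leave it alone
- block: bystander, wooden shaping block: 66 mm round cup 50 mm tall with a round wooden handle, beyond the middle; leave it alone
- paddle: bystander, cork paddle with a wooden handle, lying at the near right; leave it alone
- mug: bystander, white mug, left of the V rest; leave it alone
- brush: bystander, hand brush lying to the left of the V rest; leave it alone
- weight: bystander, brass cylinder 48 mm across, 40 mm tall, standing just in front of the rack; leave it alone
Not all that is in view belongs to the job. There is more than one size of the tube; the job needs the larger.

How it is judged:
By the outcome, as a careful person would: the job done as asked, in the order asked, and still so for the second after the job is handed in, with the robot touching nothing.
It also fails if it takes over 64 s, if anything falls off the work surface, if the arm or the gripper's body presses on something with over 40 N, if the wrist force passes 120 N, or if a joint passes its speed limit or range.

## Working session

There is one attempt and no reset: what is moved stays moved. The work goes in short steps, Python scripts to look and compute and a shell command to move; the robot and the scene stay as the last step left them, time stands still between calls to the robot, and variables do not carry over. Pictures are saved under pics/ and viewed, and the job is handed in when it is done.

```bash
ls; mkdir -p pics; python3 - <<'E'
from bench import *
import cv2,numpy as np
for n in("scene","top"):
    im=capture(n); cv2.imwrite(f"pics/{n}0.png",cv2.cvtColor(im,cv2.COLOR_RGB2BGR))
    c=get_calibration(n); print(n,np.round(c["intrinsics"],1).tolist(),np.round(c["view"],4).tolist())
s=read_state(); print(s)
E
```

```text
pics
scene [[481.2, 0.0, 254.7], [0.0, 481.2, 197.6], [0.0, 0.0, 1.0]] [[-0.8661, 0.4998, -0.0061, 0.5267], [0.4126, 0.7082, -0.5729, -0.0788], [-0.282, -0.4988, -0.8196, 1.8144], [0.0, 0.0, 0.0, 1.0]]
top [[455.3, 0.0, 256.6], [0.0, 455.3, 184.5], [0.0, 0.0, 1.0]] [[-0.0204, -0.9998, 0.0008, -0.0903], [-0.979, 0.0198, -0.2029, 0.5597], [0.2028, -0.0049, -0.9792, 1.4191], [0.0, 0.0, 0.0, 1.0]]
{'time': 0.1, 'joints': array([-1.409613  ,  0.43511416,  0.02498045,  1.57400003, -0.01160586,
        1.13398134, -0.0751054 ]), 'qd': array([ 1.06577108e-04, -3.60293084e-04, -1.30125740e-03, -2.86710254e-03,
        1.93442531e-03, -4.59267790e-05,  5.04051458e-04]), 'joint_torque': array([ 3.75658696e-03, -6.71756244e+01,  1.02862380e+00, -3.16901493e+01,
        1.58749474e-02,  7.28073064e-03,  8.56012264e-06]), 'eef_pos': array([0.16289777, 0.60295148, 0.23863118]), 'tcp_rot': array([-1.32348445, -1.01195471,  1.01362083]), 'wrist_force': array([-0.83779667, -0.48744958,  0.16884522]), 'wrist_torque': array([-0.02177892, -0.04367376, -0.05106825]), 'grip_width': 0.9986682232740005}
```

View pics/scene0.png

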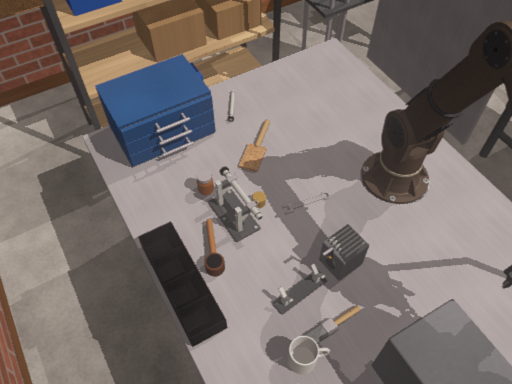

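View pics/top0.png

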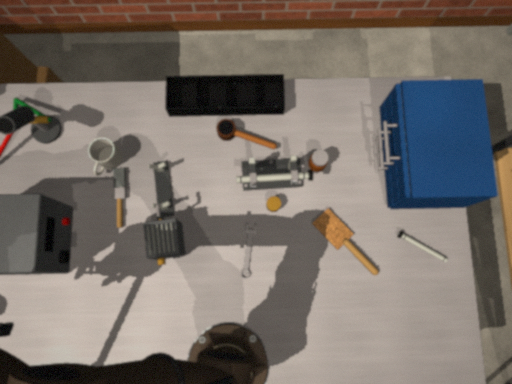

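```bash
python3 - <<'E'
from bench import *
import cv2,numpy as np
from scipy.spatial.transform import Rotation as R
print(np.round(R.from_rotvec(read_state()['tcp_rot']).as_matrix(),3))
for n in("scene","top"):
    im=cv2.imread(f"pics/{n}0.png")
E
```

```text
[[ 0.261 -0.    -0.965]
 [ 0.965 -0.001  0.261]
 [-0.001 -1.    -0.   ]]
```

```bash
python3 - <<'E'
import cv2,numpy as np
a=cv2.imread("pics/top0.png"); s=cv2.imread("pics/scene0.png")
def crop(im,x0,y0,x1,y1,k,n): 
    cv2.imwrite(n,cv2.resize(im[y0:y1,x0:x1],None,fx=k,fy=k,interpolation=cv2.INTER_CUBIC))
crop(a,130,140,210,280,4,"pics/c1.png")
crop(a,225,110,335,220,5,"pics/c2.png")
crop(s,260,220,380,320,6,"pics/c3.png")
crop(s,190,150,280,245,6,"pics/c4.png")
E
```

```text
(no output)
```

View pics/c1.png

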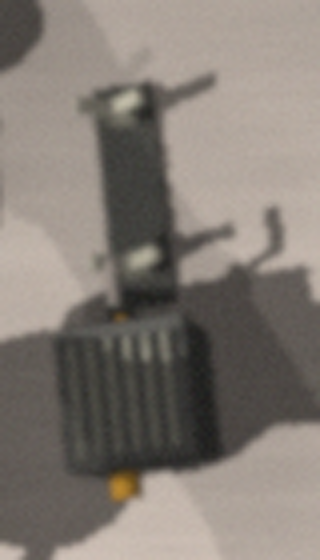

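View pics/c2.png

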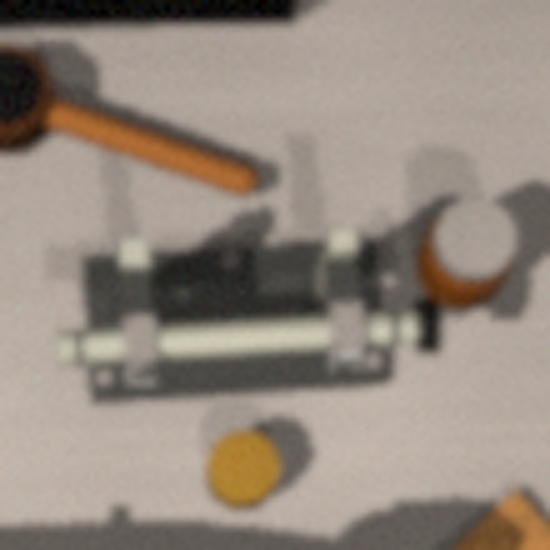

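View pics/c3.png

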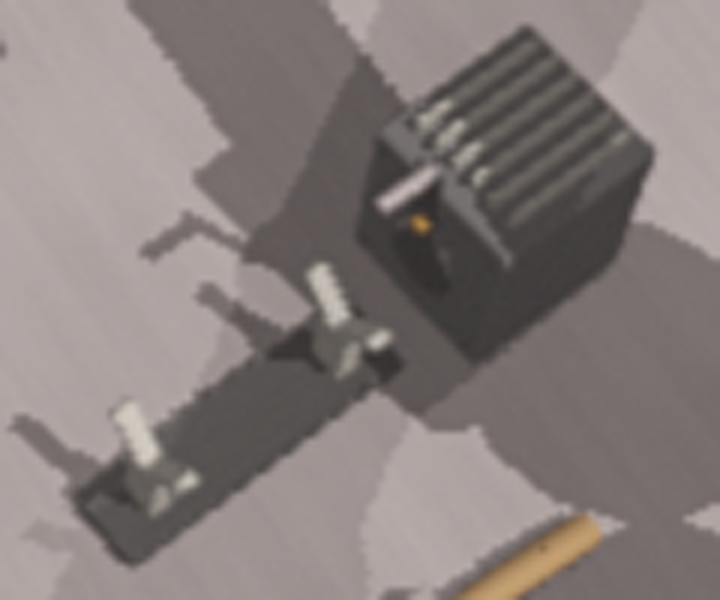

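View pics/c4.png

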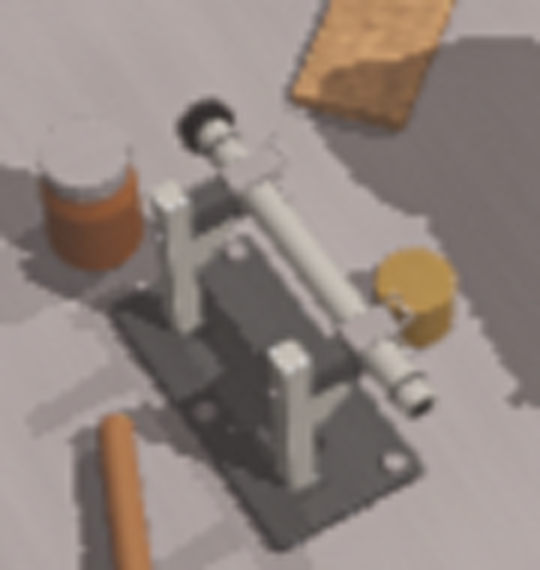

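```bash
cat > h.py <<'E'
from bench import *
import numpy as np,cv2
from scipy.spatial.transform import Rotation as R
def ray(n,p):
    c=get_calibration(n);K=np.array(c["intrinsics"]);V=np.array(c["view"])
    d=V[:3,:3].T@np.linalg.solve(K,[p[0],p[1],1.]);o=-V[:3,:3].T@V[:3,3]
    return o,d/np.linalg.norm(d)
def onz(n,p,z):
    o,d=ray(n,p);return o+d*(z-o[2])/d[2]
def proj(n,X):
    c=get_calibration(n);K=np.array(c["intrinsics"]);V=np.array(c["view"])
    q=K@(V[:3,:3]@np.asarray(X,float)+V[:3,3]);return q[:2]/q[2]
def tri(ps,pt):
    o1,d1=ray("scene",ps);o2,d2=ray("top",pt)
    A=np.stack([d1,-d2],1);t=np.linalg.lstsq(A,o2-o1,rcond=None)[0]
    a=o1+t[0]*d1;b=o2+t[1]*d2;return (a+b)/2,np.linalg.norm(a-b)
def st():
    s=read_state();M=R.from_rotvec(s['tcp_rot']).as_matrix();return s,np.array(s['eef_pos']),M
def totool(d):  # world shift -> tool
    return st()[2].T@np.asarray(d,float)
def crop(n,x0,y0,x1,y1,k,f):
    im=cv2.cvtColor(capture(n),cv2.COLOR_RGB2BGR)
    cv2.imwrite(f,cv2.resize(im[y0:y1,x0:x1],None,fx=k,fy=k,interpolation=cv2.INTER_CUBIC))
E
python3 - <<'E'
from h import *
np.set_printoptions(precision=4,suppress=True)
a=cv2.imread("pics/top0.png"); s=cv2.imread("pics/scene0.png")
def comps(im,x0,y0,x1,y1,th,mx=255):
    g=im[y0:y1,x0:x1].astype(int)
    # bright and greenish/yellowish: G-R and min
    m=((g.min(2)>th)&(g[...,1]>=g[...,2]-1)).astype(np.uint8)
    n,l,stt,c=cv2.connectedComponentsWithStats(m)
    for i in range(1,n):
        if stt[i,4]>=4: print(stt[i]+[x0,y0,0,0,0],c[i]+[x0,y0])
print('top');comps(a,230,150,320,200,150);comps(a,150,155,185,215,130)
print('scene');comps(s,205,160,270,235,150);comps(s,265,255,335,310,140)
# yellow screws / peg
for n,im,b in(('top',a,(140,210,190,270)),('scene',s,(300,225,370,290))):
    x0,y0,x1,y1=b;hsv=cv2.cvtColor(im[y0:y1,x0:x1],cv2.COLOR_BGR2HSV)
    m=((hsv[...,1]>120)&(hsv[...,2]>90)).astype(np.uint8)
    k,l,stt,c=cv2.connectedComponentsWithStats(m);print(n,stt[1:].tolist(),c[1:]+[x0,y0])
E
```

```text
top
scene
top [[19, 9, 1, 1, 1], [17, 48, 7, 7, 38]] [[159.     219.    ]
 [160.2105 261.1316]]
scene [[29, 31, 3, 3, 7]] [[329.7143 257.    ]]
```

```bash
python3 - <<'E'
from h import *
a=cv2.imread("pics/top0.png"); s=cv2.imread("pics/scene0.png")
print(a[178,262:280:6].tolist(),a[172,262].tolist(),a[220,290].tolist(), a[166,160:166].tolist(), a[205,160:170].tolist())
print(s[195,238:246].tolist(), s[290,280:290].tolist())
def comps(n,im,b,d,lo):
    x0,y0,x1,y1=b
    g=im[y0:y1,x0:x1].astype(int)
    m=((g[...,1]-g[...,2]>d)&(g[...,1]>lo)).astype(np.uint8)
    k,l,t,c=cv2.connectedComponentsWithStats(m)
    for i in range(1,k):
        if t[i,4]>=4: print(n,t[i]+[x0,y0,0,0,0],c[i]+[x0,y0])
comps('top',a,(230,150,320,200),2,140);comps('top',a,(150,155,185,215),2,100)
comps('scene',s,(205,160,270,235),2,140);comps('scene',s,(265,255,335,310),2,130)
E
```

```text
[[180, 202, 206], [181, 202, 207], [178, 200, 204]] [41, 43, 48] [85, 91, 98] [[158, 179, 183], [154, 172, 177], [144, 161, 165], [119, 135, 138], [96, 108, 109], [72, 79, 79]] [[88, 94, 98], [99, 111, 115], [122, 135, 139], [141, 157, 162], [147, 164, 170], [144, 161, 167], [138, 153, 158], [119, 135, 138], [98, 109, 112], [74, 82, 83]]
[[161, 163, 174], [121, 124, 132], [111, 117, 123], [136, 144, 149], [159, 167, 173], [173, 182, 188], [181, 190, 196], [181, 191, 197]] [[181, 189, 196], [190, 198, 205], [192, 200, 207], [189, 197, 204], [170, 175, 184], [158, 162, 171], [133, 135, 145], [115, 116, 125], [104, 106, 112], [95, 97, 101]]
```

```bash
python3 - <<'E'
from h import *
np.set_printoptions(precision=2,suppress=True)
a=cv2.imread("pics/top0.png"); s=cv2.imread("pics/scene0.png")
def comps(n,im,b,d,lo):
    x0,y0,x1,y1=b
    g=im[y0:y1,x0:x1].astype(int)
    m=((g[...,1]-g[...,0]>d)&(g[...,1]>lo)&(g[...,2]-g[...,1]<10)).astype(np.uint8)
    k,l,t,c=cv2.connectedComponentsWithStats(m)
    for i in range(1,k):
        if t[i,4]>=8: print(n,t[i]+[x0,y0,0,0,0],c[i]+[x0,y0],cv2.minAreaRect(np.argwhere(l==i)[:,::-1].astype(np.float32)+[[np.float32(x0),np.float32(y0)]]))
comps('top',a,(230,150,320,200),13,140);comps('top',a,(150,155,185,215),11,110)
comps('scene',s,(205,160,270,235),7,150);comps('scene',s,(265,255,335,310),7,120)
E
```

```text
top [291 155   6   6  27] [293.07 157.67] ((293.5, 157.5), (5.0, 5.0), 0.0)
top [249 158   6   5  26] [251.46 160.15] ((251.5, 160.0), (4.0, 5.0), 90.0)
top [298 173  11   6  42] [302.93 175.83] ((303.0, 175.5), (10.0, 5.0), 0.0)
top [257 174  35   7 184] [273.86 177.24] ((273.89105224609375, 177.25682067871094), (5.364532470703125, 34.05854415893555), 86.42366790771484)
top [236 176  15   7  72] [242.57 179.11] ((243.0, 179.0), (14.0, 6.0), 0.0)
top [158 162   7   8  37] [160.81 165.27] ((160.50001525878906, 165.00001525878906), (4.949747085571289, 7.77817440032959), 45.0)
top [161 201   8   7  31] [164.87 204.1 ] ((164.90000915527344, 204.30003356933594), (4.0249223709106445, 7.602630138397217), 63.43495178222656)
top [152 204   3   5   8] [152.75 205.88] ((152.8000030517578, 205.90003967285156), (2.236067771911621, 3.5777084827423096), 26.56505012512207)
scene [227 173   4   3   8] [228.25 174.38] ((228.25001525878906, 174.75), (2.8284268379211426, 2.1213202476501465), 45.0)
scene [216 180   4   5  13] [217.62 181.92] ((217.70001220703125, 181.90000915527344), (3.130495071411133, 3.130495071411133), 63.43495178222656)
scene [232 181  19  22  93] [241.03 191.44] ((240.94322204589844, 191.42576599121094), (26.213809967041016, 3.5979738235473633), 52.594642639160156)
scene [236 207   4   5  15] [237.67 208.8 ] ((237.5, 209.0), (4.0, 3.0), 90.0)
scene [252 207   7   6  24] [254.96 209.5 ] ((255.00001525878906, 209.50001525878906), (6.363960266113281, 3.535533905029297), 45.0)
scene [257 213   5   4  11] [258.91 214.73] ((259.0000305175781, 215.00001525878906), (2.8284268379211426, 2.8284268379211426), 45.0)
scene [312 264   6  10  28] [314.25 269.07] ((314.1551818847656, 268.637939453125), (9.47046184539795, 3.5282115936279297), 68.19859313964844)
scene [279 287   7  11  33] [282.45 291.85] ((282.5538635253906, 291.9692687988281), (10.17084789276123, 3.224902629852295), 60.2551155090332)
```

```bash
python3 - <<'E'
from h import *
np.set_printoptions(precision=4,suppress=True)
print('postR(y-)',tri((217.6,181.9),(293.07,157.67)),onz('top',(293.07,157.67),.137),onz('scene',(217.6,181.9),.137))
print('postL',tri((237.67,208.8),(251.46,160.15)),onz('top',(251.46,160.15),.137),onz('scene',(237.67,208.8),.137))
for p in((236,179.6),(242.57,179.11),(273.86,177.24),(302.93,175.83),(313,175)): print('tube',onz('top',p,.11))
print('tube scene',onz('scene',(241.03,191.44),.11))
print('flank far',tri((282.45,291.85),(160.81,165.27)),'near',tri((314.25,269.07),(164.87,204.1)))
for p in((160.81,165.27),(164.87,204.1)): print(onz('top',p,.068))
print('small tube?', onz('top',(398,231),.01),onz('top',(446,258),.01))
for p in((330,336),(50,338),(185,322),(70,470),(215,455)): print('head',onz('top',(p[0]/4+130,p[1]/4+140),.141))
a=cv2.imread("pics/top0.png")[195:245,135:195]
a=np.clip(a.astype(float)*1.6,0,255).astype(np.uint8)
cv2.imwrite("pics/c5.png",cv2.resize(a,None,fx=10,fy=10,interpolation=cv2.INTER_CUBIC))
a=cv2.imread("pics/scene0.png")[225:280,290:360]
a=np.clip(a.astype(float)*1.6,0,255).astype(np.uint8)
cv2.imwrite("pics/c6.png",cv2.resize(a,None,fx=10,fy=10,interpolation=cv2.INTER_CUBIC))
E
```

```text
postR(y-) (array([ 0.6255, -0.2172,  0.1367]), np.float64(0.0034046108925420847)) [ 0.6241 -0.216   0.137 ] [ 0.6267 -0.2184  0.137 ]
postL (array([ 0.6198, -0.0875,  0.1363]), np.float64(0.002140003570867919)) [ 0.6187 -0.0868  0.137 ] [ 0.6207 -0.0879  0.137 ]
tube [ 0.564  -0.0371  0.11  ]
tube [ 0.5651 -0.0577  0.11  ]
tube [ 0.5691 -0.1559  0.11  ]
tube [ 0.5718 -0.2472  0.11  ]
tube [ 0.5738 -0.2789  0.11  ]
tube scene [ 0.5686 -0.1608  0.11  ]
flank far (array([0.6276, 0.2079, 0.0648]), np.float64(0.002732226933281791)) near (array([0.4993, 0.1923, 0.064 ]), np.float64(0.0025167573529236297))
[0.6257 0.2082 0.068 ]
[0.4978 0.1924 0.068 ]
small tube? [ 0.4025 -0.5624  0.01  ] [ 0.312  -0.7107  0.01  ]
head [0.4222 0.0337 0.141 ]
head [0.425  0.2436 0.141 ]
head [0.435  0.1426 0.141 ]
head [0.3267 0.2259 0.141 ]
head [0.3355 0.1189 0.141 ]
```

View pics/c5.png

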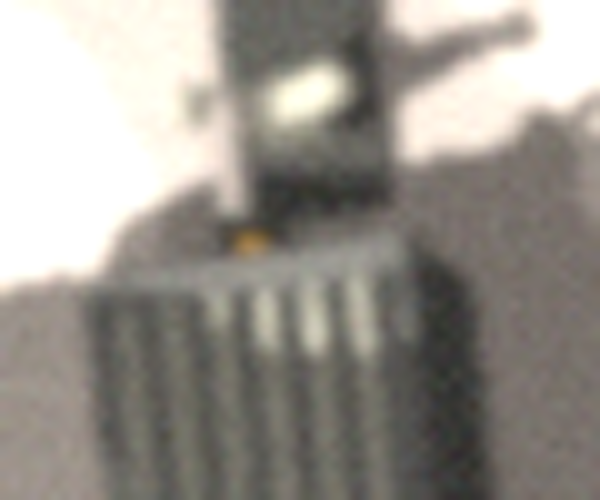

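View pics/c6.png

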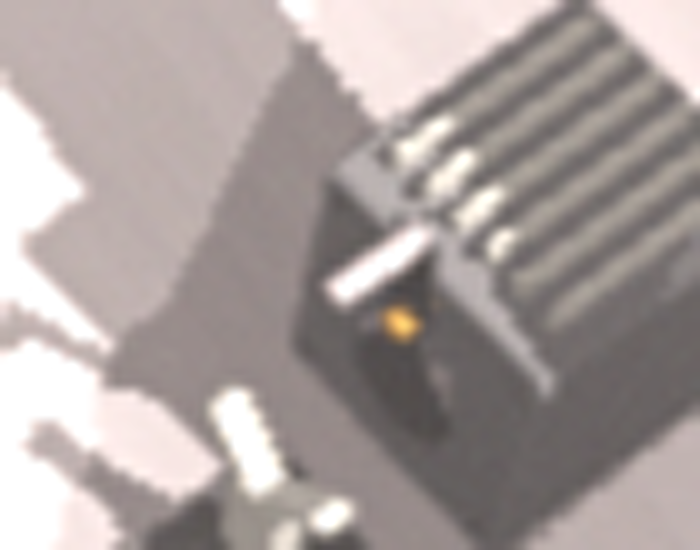

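```bash
python3 - <<'E'
from h import *
np.set_printoptions(precision=4,suppress=True)
print('pin',tri((330.1,257.3),(160.2,219.2)),onz('top',(160.2,219.2),.112),onz('scene',(330.1,257.3),.112))
print('peg tip', onz('scene',(323.5,254.8),.155),'base',onz('scene',(332.5,248),.155))
print('peg tri', tri((323.5,254.8),(158,208)),tri((332.5,248),(158,216.5)))
th=0.121;hx=np.array([np.cos(th),np.sin(th),0]);hy=np.array([-np.sin(th),np.cos(th),0])
P=np.array([.4434,.197,.07])
def cam(n,X): print(n,proj(n,X))
for ang in(0,.1,.2):
  for d in(.004,.04):
    X=P+hx*d+hy*(-.045*np.sin(ang))+[0,0,.042+.045*np.cos(ang)]
    print(ang,d,X,proj('scene',X),proj('top',X))
# brass-lit other side of yoke etc
for x in(.055,.185):
  for y in(-.024,.024):
    X=P+hx*x+hy*y+[0,0,.009]; print('yoke tip',proj('scene',X),proj('top',X))
X=P+[0,0,.042]+hx*.005; print('pin',proj('scene',X),proj('top',X))
E
```

```text
pin (array([0.4466, 0.1977, 0.1016]), np.float64(0.0041421199235384225)) [0.4437 0.197  0.112 ] [0.4524 0.2002 0.112 ]
peg tip [0.4824 0.1993 0.155 ] base [0.4454 0.1938 0.155 ]
peg tri (array([0.4756, 0.1962, 0.1427]), np.float64(0.005012338560024434)) (array([0.446 , 0.1944, 0.1564]), np.float64(3.8415766611227485e-05))
0 0.004 [0.4474 0.1975 0.157 ] [332.7645 248.8835] [156.9317 216.0491]
0 0.04 [0.4831 0.2018 0.157 ] [323.8644 255.2367] [155.7647 204.2182]
0.1 0.004 [0.4479 0.193  0.1568] [331.7573 247.8819] [158.4515 215.8482]
0.1 0.04 [0.4836 0.1974 0.1568] [322.8625 254.2167] [157.2767 204.0215]
0.2 0.004 [0.4484 0.1886 0.1561] [330.745  246.9655] [159.9866 215.6699]
0.2 0.04 [0.4842 0.193  0.1561] [321.8576 253.2812] [158.8043 203.851 ]
yoke tip [312.4659 264.1311] [168.1778 202.4862]
yoke tip [322.5902 275.1959] [153.0768 204.5946]
yoke tip [280.2774 287.1309] [164.0684 163.094 ]
yoke tip [290.2195 298.8831] [149.2321 165.127 ]
pin [330.6917 256.0762] [160.0275 217.7074]
```

```bash
python3 - <<'E'
from h import *
np.set_printoptions(precision=3,suppress=True)
for z in (0,.2,.3):
  print(z,[onz('top',p,z)[:2] for p in((72,200),(72,272),(40,195),(0,272))],[onz('scene',p,z)[:2] for p in((448,302),(375,358))])
print('mug',onz('top',(100,150),.09),onz('scene',(305,345),.09))
for n in ('scene','top'):
    crop(n,*((352,280,512,384) if n=='scene' else (0,180,120,384)),4 if n=='scene' else 3,f'pics/b_{n}.png')
E
```

```text
0 [array([0.529, 0.517]), array([0.292, 0.502]), array([0.549, 0.625]), array([0.297, 0.736])] [array([0.175, 0.477]), array([0.485, 0.501])]
0.2 [array([0.493, 0.436]), array([0.288, 0.423]), array([0.51, 0.53]), array([0.292, 0.625])] [array([0.289, 0.508]), array([0.556, 0.528])]
0.3 [array([0.475, 0.395]), array([0.285, 0.383]), array([0.491, 0.482]), array([0.289, 0.57 ])] [array([0.347, 0.523]), array([0.592, 0.542])]
mug [0.675 0.4   0.09 ] [0.665 0.385 0.09 ]
```

View pics/b_scene.png

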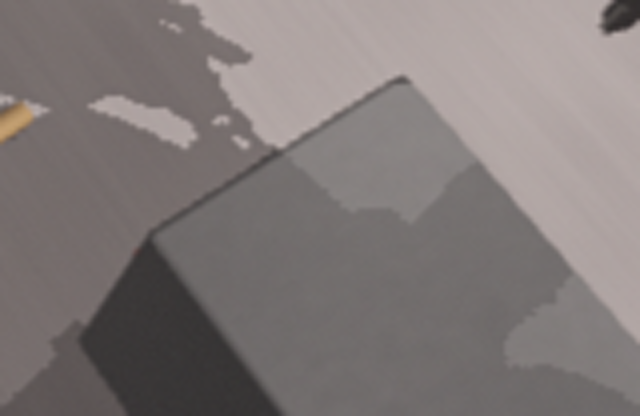

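View pics/b_top.png

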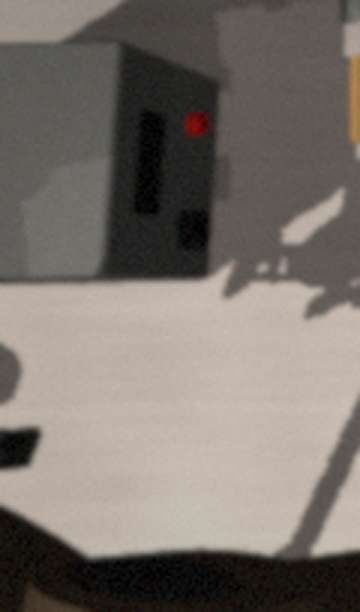

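```bash
python3 -m inch '[-0.038,0,-0.011,0,-0.038,0,-0.011,0,-0.038,0,-0.011,0,-0.038,0,-0.011,0,-0.038,0,-0.011,0]' 0 20
```

```text
time: 0.62
eef_pos: [0.1647, 0.4048, 0.2348]
tcp_rot: [-1.32, -1.015, 1.018]
wrist_force: [0.1, -0.1, 0.5]
grip_width: 0.998
```

```bash
python3 -m inch '[-0.01,0,-0.04,-7.15,-0.015,0,-0.038,-7.15,-0.019,0,-0.036,-7.15,-0.028,0,-0.033,-0.5,-0.028,0,-0.033,0]'; cat >> h.py <<'E'
def rep(target,yaw=None):
    s,p,M=st();y=np.degrees(np.arctan2(M[1,0],M[0,0]))
    d=M.T@(np.asarray(target)-p)
    print('t',round(s['time'],2),'pos',np.round(p,4),'yawx',round(y,2),'tool shift',np.round(d,4),'tilt',np.round(M[2],3),
     'F',np.round(s['wrist_force'],1),'gw',round(s['grip_width'],3), 'turn',None if yaw is None else round(y-yaw,2))
E
python3 -c "
from h import *
rep([.4675,.198,.148],96.9);print(st()[0]['joints'].round(2))"
```

```text
time: 1.03
eef_pos: [0.316, 0.2984, 0.2349]
tcp_rot: [-1.17, -1.263, 1.268]
wrist_force: [0.4, 1.4, -0.2]
grip_width: 0.997
t 1.03 pos [0.316  0.2984 0.2349] yawx 94.42 tool shift [-0.1117  0.0865 -0.1436] tilt [-0.001 -1.     0.004] F [ 0.4  1.4 -0.2] gw 0.997 turn -2.48
[-1.02  0.13  0.16  2.02 -0.03  1.    0.8 ]
```

```bash
python3 -m inch '[-0.028,0,-0.036,-2.5,-0.028,0,-0.036,0,-0.028,0,-0.036,0,-0.026,0,-0.036,0,0,0.015,0,0]'; 
python3 -c "
from h import *
rep([.4675,.198,.148],96.9);crop('scene',270,190,390,290,6,'pics/d1.png');crop('top',110,120,210,240,5,'pics/d2.png')"
```

```text
time: 1.45
eef_pos: [0.4657, 0.2051, 0.2227]
tcp_rot: [-1.156, -1.299, 1.292]
wrist_force: [0.9, -0.3, -0.5]
grip_width: 1.001
t 1.45 pos [0.4657 0.2051 0.2227] yawx 96.69 tool shift [-0.0072  0.0747 -0.0005] tilt [-0.    -1.    -0.005] F [ 0.9 -0.3 -0.5] gw 1.001 turn -0.21
```

View pics/d1.png

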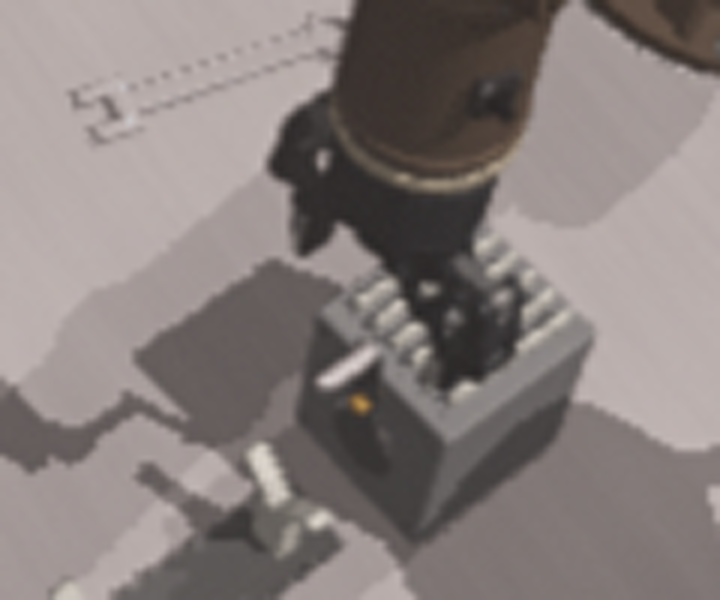

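View pics/d2.png

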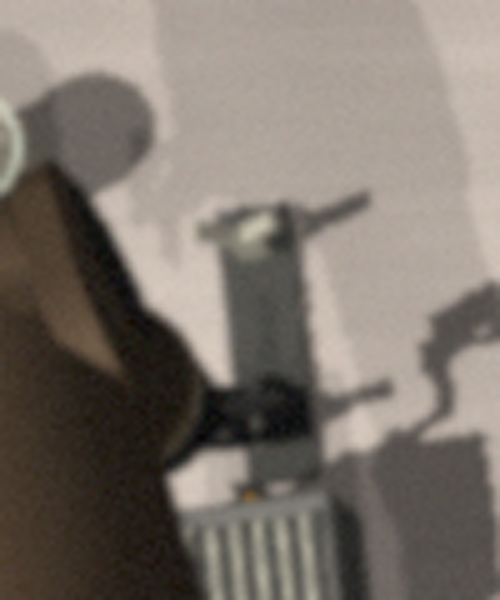

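```bash
python3 -m inch '[-0.007,0.025,0,-0.2,0,0.025,0,0,0,0.023,0,0,0,0,0,0]' 120; python3 -m inch '[0,0,0,0,0,0,0,0,0,0,0,0]' 255 20;python3 -m inch '[0,0,0,0,0,0,0,0]'
python3 -c "
from h import *
rep([.4675,.198,.148],96.9);crop('scene',270,190,390,290,6,'pics/d3.png')"
```

```text
time: 1.88
eef_pos: [0.4579, 0.2035, 0.1455]
tcp_rot: [-1.142, -1.301, 1.303]
wrist_force: [-1.1, -0.4, -0.0]
grip_width: 0.529
time: 2.13
eef_pos: [0.4571, 0.1996, 0.1471]
tcp_rot: [-1.145, -1.296, 1.31]
wrist_force: [5.7, -6.6, -20.4]
grip_width: 0.198
time: 2.3
eef_pos: [0.457, 0.199, 0.1475]
tcp_rot: [-1.147, -1.296, 1.31]
wrist_force: [6.4, 2.3, -25.2]
grip_width: 0.197
t 2.3 pos [0.457  0.199  0.1475] yawx 97.32 tool shift [-0.0024 -0.0006 -0.0102] tilt [-0.006 -1.     0.006] F [  6.4   2.3 -25.2] gw 0.197 turn 0.42
```

View pics/d3.png

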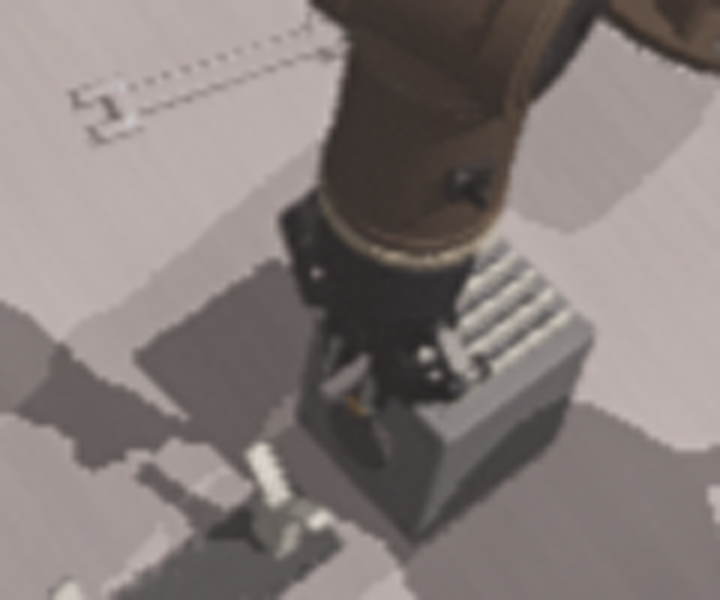

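```bash
python3 -m inch '[0,0,0,0,0,0,0,0,0,0,0,0]' 140; python3 -m inch '[0,0,-0.012,0,0,0,0,0]'
python3 -c "
from h import *
rep([.470,.198,.149],96.9);crop('scene',270,190,390,290,6,'pics/d4.png')"
```

```text
time: 2.6
eef_pos: [0.4576, 0.2012, 0.1506]
tcp_rot: [-1.146, -1.301, 1.308]
wrist_force: [0.5, 0.5, 0.8]
grip_width: 0.449
time: 2.77
eef_pos: [0.4702, 0.2043, 0.1528]
tcp_rot: [-1.145, -1.305, 1.306]
wrist_force: [0.7, 0.2, 0.3]
grip_width: 0.452
t 2.77 pos [0.4702 0.2043 0.1528] yawx 97.54 tool shift [-0.0063  0.0039  0.001 ] tilt [-0.001 -1.    -0.   ] F [0.7 0.2 0.3] gw 0.452 turn 0.64
```

View pics/d4.png

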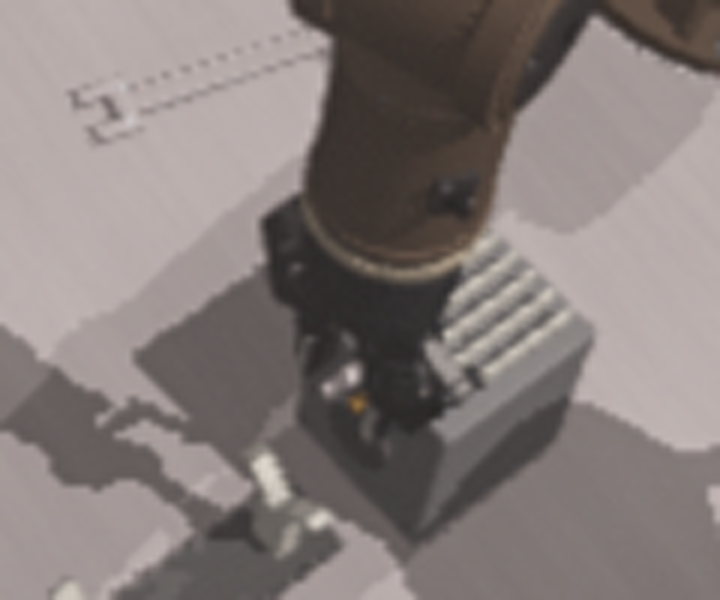

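```bash
python3 -m inch '[-0.006,0.003,-0.002,0.6,0,0,0,0]';python3 -m inch '[0,0,0,0,0,0,0,0,0,0,0,0]' 255 20;python3 -m inch '[0,0,0,0]'
python3 -c "
from h import *
rep([.470,.198,.149],96.9)"
```

```text
time: 2.98
eef_pos: [0.4713, 0.1985, 0.1502]
tcp_rot: [-1.15, -1.297, 1.299]
wrist_force: [0.0, -0.3, -0.3]
grip_width: 0.452
time: 3.23
eef_pos: [0.4706, 0.1982, 0.1503]
tcp_rot: [-1.149, -1.296, 1.298]
wrist_force: [-0.0, 0.7, 0.6]
grip_width: 0.107
time: 3.32
eef_pos: [0.4706, 0.1982, 0.1504]
tcp_rot: [-1.149, -1.297, 1.298]
wrist_force: [1.5, 0.0, -1.9]
grip_width: 0.105
t 3.32 pos [0.4706 0.1982 0.1504] yawx 96.9 tool shift [-0.0002  0.0014  0.0006] tilt [-0.    -1.     0.001] F [ 1.5  0.  -1.9] gw 0.105 turn 0.0
```

```bash
python3 -m inch '[-0.0067,0.0008,0,0,-0.0065,0.0018,0,0,-0.0062,0.0028,0,0,-0.0056,0.0037,0,0]'
python3 -c "
from h import *
rep([.470,.198,.149],96.9)
P=np.array([.4434,.197,.112]);th=.121
s,p,M=st();d=p-P;print('hx,hy',d[0]*np.cos(th)+d[1]*np.sin(th),-d[0]*np.sin(th)+d[1]*np.cos(th),d[2]+.007)"
```

```text
time: 3.65
eef_pos: [0.4735, 0.1773, 0.1424]
tcp_rot: [-1.144, -1.305, 1.296]
wrist_force: [-1.4, 3.8, 3.9]
grip_width: 0.107
t 3.65 pos [0.4735 0.1773 0.1424] yawx 97.22 tool shift [ 0.021  -0.0065  0.0009] tilt [ 0.006 -1.    -0.002] F [-1.4  3.8  3.9] gw 0.107 turn 0.32
hx,hy 0.027506736116976432 -0.02322030090888289 0.03741666260888022
```

```bash
python3 -m inch '[-0.0055,0.0035,0,0.3,-0.005,0.0048,0,0,-0.0042,0.0055,0,0,-0.0033,0.006,0,0]'
python3 -c "
from h import *
rep([.470,.198,.149],96.9)
P=np.array([.4434,.197,.112]);th=.121
s,p,M=st();d=p-P;print('hx,hy',d[0]*np.cos(th)+d[1]*np.sin(th),-d[0]*np.sin(th)+d[1]*np.cos(th),d[2]+.007)"
```

```text
time: 3.98
eef_pos: [0.476, 0.1595, 0.122]
tcp_rot: [-1.145, -1.304, 1.289]
wrist_force: [-1.2, 6.5, 3.2]
grip_width: 0.103
t 3.98 pos [0.476  0.1595 0.122 ] yawx 96.92 tool shift [ 0.0392 -0.0267  0.0012] tilt [ 0.009 -1.    -0.003] F [-1.2  6.5  3.2] gw 0.103 turn 0.02
hx,hy 0.027805648762016185 -0.041147559332727214 0.016963938986368853
```

```bash
python3 -m inch '[-0.002,0.0055,0,0,-0.001,0.0052,0,0,-0.0003,0.0045,0,0,0,0.001,0,0]'
python3 -c "
from h import *
rep([.470,.198,.149],96.9)
P=np.array([.4434,.197,.112]);th=.121
s,p,M=st();d=p-P;print('hx,hy',d[0]*np.cos(th)+d[1]*np.sin(th),-d[0]*np.sin(th)+d[1]*np.cos(th),d[2]+.007)"
```

```text
time: 4.32
eef_pos: [0.4765, 0.1565, 0.1039]
tcp_rot: [-1.143, -1.305, 1.287]
wrist_force: [-1.4, 4.3, 5.4]
grip_width: 0.105
t 4.32 pos [0.4765 0.1565 0.1039] yawx 96.9 tool shift [ 0.0425 -0.0446  0.0013] tilt [ 0.012 -1.    -0.004] F [-1.4  4.3  5.4] gw 0.105 turn 0.0
hx,hy 0.027921119432083613 -0.04424229423887627 -0.0010736580939663043
```

```bash
python3 -m inch '[0,0,0,0,0,0,0,0]' 150; python3 -m inch '[0,-0.03,0,0,0,-0.04,0,0,0,-0.04,0,0,0,-0.02,0,0]' 0
python3 -c "
from h import *
rep([.5695,-.1545,.16],2.5)
crop('scene',270,190,390,290,6,'pics/e1.png')"
```

```text
time: 4.48
eef_pos: [0.476, 0.1543, 0.1027]
tcp_rot: [-1.144, -1.302, 1.288]
wrist_force: [0.8, -0.1, -0.0]
grip_width: 0.381
time: 4.82
eef_pos: [0.4721, 0.1469, 0.2306]
tcp_rot: [-1.144, -1.282, 1.3]
wrist_force: [0.5, -0.0, 0.2]
grip_width: 0.94
t 4.82 pos [0.4721 0.1469 0.2306] yawx 96.54 tool shift [-0.3105  0.0698 -0.0634] tilt [-0.    -1.     0.013] F [ 0.5 -0.   0.2] gw 0.94 turn 94.04
```

View pics/e1.png

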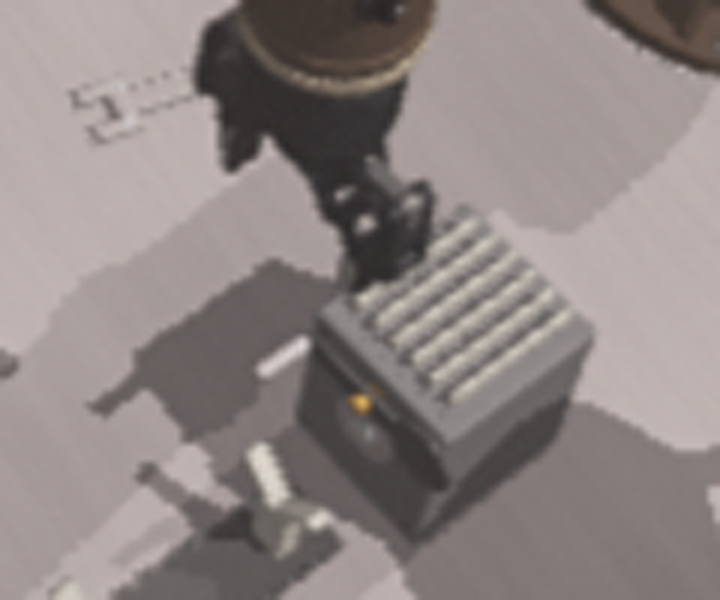

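```bash
python3 -m inch '[-0.022,0,-0.0045,7,-0.0215,0,-0.0075,7,-0.02,0,-0.01,7,-0.019,0,-0.012,7,-0.0173,0,-0.0145,7]' 0;python3 -m inch '[-0.0155,0,-0.0165,7,-0.0135,0,-0.018,7,-0.011,0,-0.02,7,-0.0085,0,-0.021,7,-0.006,0,-0.022,7]'
python3 -c "
from h import *
rep([.5695,-.1545,.2],2.5)"
```

```text
time: 5.28
eef_pos: [0.5093, 0.0378, 0.2349]
tcp_rot: [-1.402, -0.825, 0.832]
wrist_force: [-0.2, 0.2, 0.1]
grip_width: 0.998
time: 5.7
eef_pos: [0.5417, -0.0809, 0.233]
tcp_rot: [-1.543, -0.338, 0.353]
wrist_force: [0.4, 1.1, 0.0]
grip_width: 1.0
t 5.7 pos [ 0.5417 -0.0809  0.233 ] yawx 25.21 tool shift [-0.0059  0.0329 -0.0785] tilt [-0.009 -1.     0.002] F [0.4 1.1 0. ] gw 1.0 turn 22.71
```

```bash
python3 -m inch '[-0.0015,0,-0.02,7.1,0.001,0,-0.02,7.1,0.0035,0,-0.0195,7.1,0.006,0,-0.019,1.5,0,0,0,0]' 0
python3 -c "
from h import *
rep([.5695,-.1545,.099],2.5)
crop('scene',180,130,290,230,6,'pics/f1.png');crop('top',225,120,325,220,6,'pics/f2.png')"
```

```text
time: 6.12
eef_pos: [0.5677, -0.1694, 0.2313]
tcp_rot: [-1.58, -0.007, 0.029]
wrist_force: [-0.4, -0.0, -1.1]
grip_width: 1.003
t 6.12 pos [ 0.5677 -0.1694  0.2313] yawx 1.29 tool shift [0.004  0.1321 0.0161] tilt [-0.014 -1.    -0.009] F [-0.4 -0.  -1.1] gw 1.003 turn -1.21
```

View pics/f1.png

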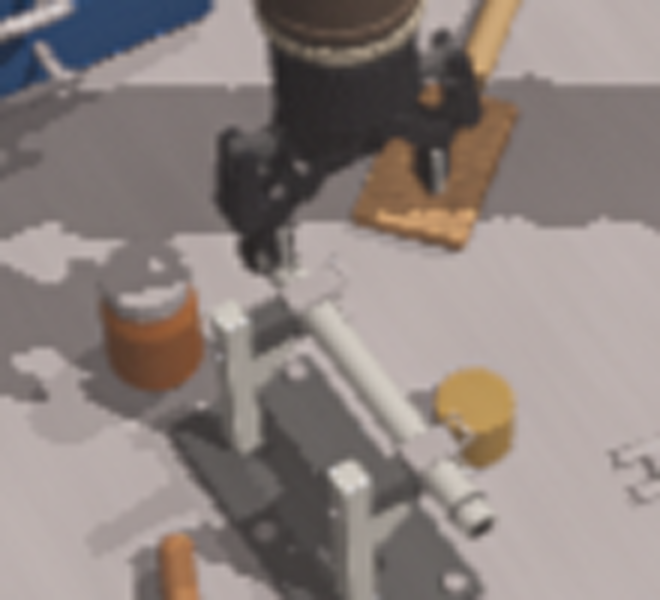

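View pics/f2.png

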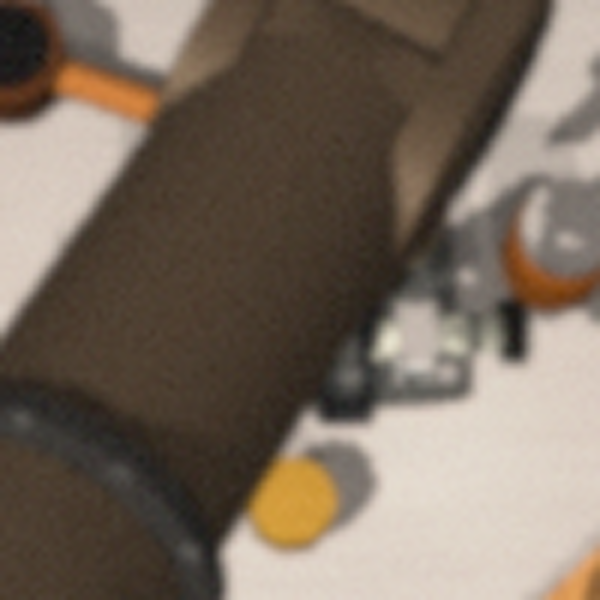

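```bash
python3 -m inch '[0.004,0.02,0.015,-1.2,0,0.035,0,0,0,0.03,0,0,0,0.01,0,0,0,0,0,0]' 0
python3 -c "
from h import *
rep([.5695,-.1555,.099],2.5)
crop('scene',180,130,290,230,6,'pics/f3.png')"
```

```text
time: 6.63
eef_pos: [0.5689, -0.147, 0.1335]
tcp_rot: [-1.574, -0.035, 0.056]
wrist_force: [-0.5, 0.0, -0.0]
grip_width: 1.0
t 6.63 pos [ 0.5689 -0.147   0.1335] yawx 3.3 tool shift [ 0.0006  0.0346 -0.0084] tilt [-0.014 -1.    -0.003] F [-0.5  0.  -0. ] gw 1.0 turn 0.8
```

View pics/f3.png

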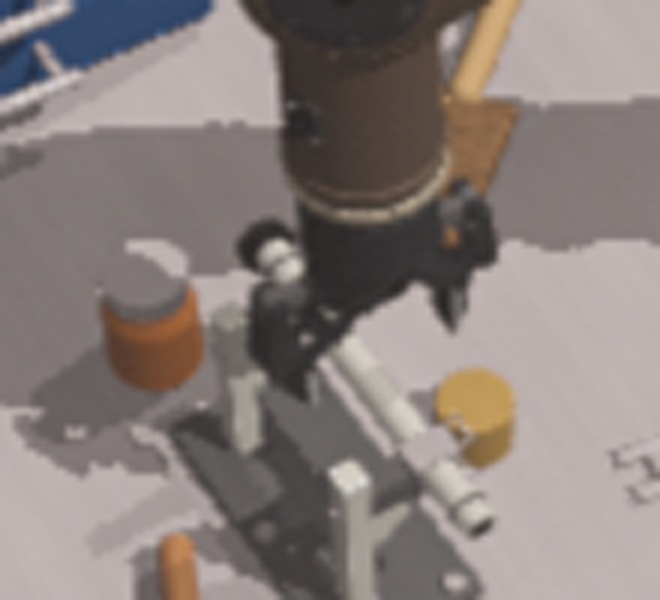

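```bash
python3 -m inch '[0,0.015,-0.004,0.8,0,0.012,-0.002,0,0,0.007,0,0,0,0,0,0]' 0
python3 -c "
from h import *
rep([.5695,-.1555,.099],2.5)"
```

```text
time: 7.02
eef_pos: [0.572, -0.1528, 0.1042]
tcp_rot: [-1.574, -0.032, 0.042]
wrist_force: [-0.4, 0.5, -0.0]
grip_width: 1.0
t 7.02 pos [ 0.572  -0.1528  0.1042] yawx 2.68 tool shift [-0.0025  0.0053 -0.0025] tilt [-0.007 -1.    -0.004] F [-0.4  0.5 -0. ] gw 1.0 turn 0.18
```

```bash
python3 -m inch '[-0.0025,0.005,-0.0025,0,0,0,0,0]' 140
python3 -m inch '[0,0,0,0,0,0,0,0,0,0,0,0]' 255 20
python3 -c "
from h import *
rep([.5695,-.1555,.099],2.5)"
```

```text
time: 7.18
eef_pos: [0.5702, -0.1558, 0.1003]
tcp_rot: [-1.575, -0.034, 0.041]
wrist_force: [-0.1, -0.1, 0.2]
grip_width: 0.753
time: 7.43
eef_pos: [0.5708, -0.1562, 0.1017]
tcp_rot: [-1.575, -0.035, 0.039]
wrist_force: [-0.4, 0.9, 0.4]
grip_width: 0.3
t 7.43 pos [ 0.5708 -0.1562  0.1017] yawx 2.72 tool shift [-0.0013  0.0027  0.0008] tilt [-0.003 -1.    -0.004] F [-0.4  0.9  0.4] gw 0.3 turn 0.22
```

```bash
python3 -m inch '[0,0,0,0,0,0,0,0]' 255 60
python3 -c "
from h import *
rep([.5695,-.1555,.099],2.5)
crop('scene',180,130,290,230,6,'pics/f4.png')"
```

```text
time: 7.6
eef_pos: [0.5713, -0.1562, 0.1023]
tcp_rot: [-1.575, -0.036, 0.039]
wrist_force: [-0.4, 0.2, -2.3]
grip_width: 0.238
t 7.6 pos [ 0.5713 -0.1562  0.1023] yawx 2.72 tool shift [-0.0017  0.0033  0.0008] tilt [-0.002 -1.    -0.004] F [-0.4  0.2 -2.3] gw 0.238 turn 0.22
```

View pics/f4.png

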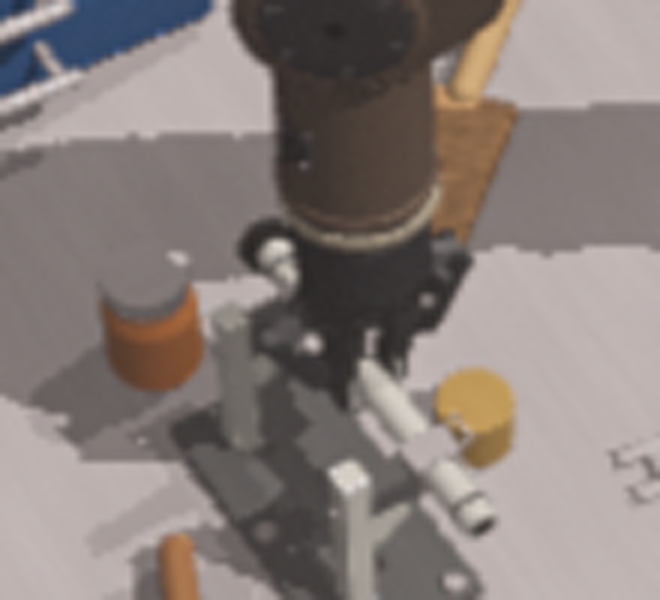

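```bash
python3 -m inch '[-0.004,0,0,0,-0.004,0,0,0]'; python3 -m inch '[-0.004,0,0,0,-0.004,0,0,0]'
python3 -c "
from h import *
rep([.5695,-.1555,.099],2.5)"
```

```text
time: 7.82
eef_pos: [0.5697, -0.1561, 0.1036]
tcp_rot: [-1.577, -0.047, 0.031]
wrist_force: [12.1, -0.6, -7.6]
grip_width: 0.236
time: 7.98
eef_pos: [0.5685, -0.156, 0.1048]
tcp_rot: [-1.58, -0.059, 0.024]
wrist_force: [11.8, -0.0, -8.7]
grip_width: 0.233
t 7.98 pos [ 0.5685 -0.156   0.1048] yawx 3.01 tool shift [0.0009 0.0059 0.0005] tilt [ 0.022 -1.    -0.01 ] F [11.8 -0.  -8.7] gw 0.233 turn 0.51
```

```bash
python3 -m inch '[-0.006,0.0025,0,0,-0.006,0.002,0,0]'; python3 -m inch '[-0.007,0.002,0,0,-0.007,0.001,0,0]'
python3 -c "
from h import *
rep([.5695,-.1555,.099],2.5)"
```

```text
time: 8.15
eef_pos: [0.5652, -0.156, 0.1024]
tcp_rot: [-1.584, -0.074, 0.014]
wrist_force: [11.7, 0.6, -2.0]
grip_width: 0.236
time: 8.32
eef_pos: [0.5573, -0.1564, 0.1007]
tcp_rot: [-1.586, -0.085, 0.008]
wrist_force: [1.0, -0.7, 0.6]
grip_width: 0.235
t 8.32 pos [ 0.5573 -0.1564  0.1007] yawx 3.4 tool shift [0.0122 0.0022 0.0002] tilt [ 0.048 -0.999 -0.017] F [ 1.  -0.7  0.6] gw 0.235 turn 0.9
```

```bash
python3 -m inch '[-0.007,0,0,0,-0.008,-0.0003,0,0,-0.01,-0.0005,0,0,-0.012,-0.0006,0,0,-0.012,-0.0006,0,0]'
python3 -c "
from h import *
rep([.5695,-.1555,.099],2.5)
crop('scene',180,130,290,230,6,'pics/g1.png')"
```

```text
time: 8.73
eef_pos: [0.5033, -0.159, 0.0995]
tcp_rot: [-1.585, -0.083, 0.011]
wrist_force: [0.4, 0.7, -1.1]
grip_width: 0.236
t 8.73 pos [ 0.5033 -0.159   0.0995] yawx 3.44 tool shift [ 0.0662  0.0035 -0.0004] tilt [ 0.045 -0.999 -0.017] F [ 0.4  0.7 -1.1] gw 0.236 turn 0.94
```

View pics/g1.png

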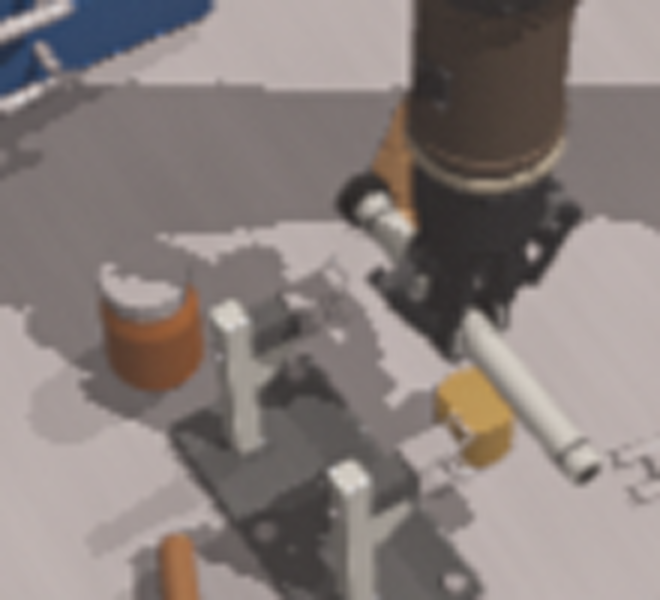

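```bash
python3 -m inch '[0,-0.02,0,0,0,-0.035,0,0,0,-0.04,0,0,0,-0.035,0,0,0,-0.02,0,0]'
python3 -c "
from h import *
rep([.5804,.2136,.2],96.9)"
```

```text
time: 9.2
eef_pos: [0.4833, -0.1574, 0.2482]
tcp_rot: [-1.581, -0.06, 0.022]
wrist_force: [1.5, -0.3, -1.9]
grip_width: 0.233
t 9.2 pos [ 0.4833 -0.1574  0.2482] yawx 2.99 tool shift [0.1152 0.0469 0.366 ] tilt [ 0.024 -1.    -0.011] F [ 1.5 -0.3 -1.9] gw 0.233 turn -93.91
```

```bash
python3 -m inch '[0.0085,0,0.026,-6.7,0.0115,0,0.025,-6.7,0.014,0,0.0235,-6.7,0.017,0,0.0215,-6.7,0.0195,0,0.0195,-6.7]';  python3 -m inch '[0.0215,0,0.017,-6.7,0.0235,0,0.0145,-6.7,0.025,0,0.0115,-6.7,0.026,0,0.0085,-6.7,0.027,0,0.005,-6.7]'
python3 -c "
from h import *
rep([.5804,.2136,.2],96.9)"
```

```text
time: 9.62
eef_pos: [0.5167, -0.0299, 0.2545]
tcp_rot: [-1.533, -0.526, 0.481]
wrist_force: [0.9, -0.3, -1.4]
grip_width: 0.238
time: 10.03
eef_pos: [0.5477, 0.1074, 0.2532]
tcp_rot: [-1.369, -0.99, 0.961]
wrist_force: [0.6, 0.0, -1.9]
grip_width: 0.234
t 10.03 pos [0.5477 0.1074 0.2532] yawx 71.79 tool shift [0.1112 0.0531 0.0038] tilt [-0.001 -1.    -0.031] F [ 0.6  0.  -1.9] gw 0.234 turn -25.11
```

```bash
python3 -m inch '[0.0275,0,0.0005,-6.7,0.0275,0,-0.003,-6.7,0.027,0,-0.006,-6.7,0.026,0,-0.009,-5,0,0,0,0]'
python3 -c "
from h import *
rep([.5804,.2136,.2],96.9);print(st()[0]['joints'].round(2))
crop('scene',220,170,370,290,5,'pics/h1.png');crop('top',100,80,220,270,4,'pics/h2.png')"
```

```text
time: 10.45
eef_pos: [0.5766, 0.2222, 0.2504]
tcp_rot: [-1.157, -1.335, 1.32]
wrist_force: [-0.5, 1.2, -1.7]
grip_width: 0.241
t 10.45 pos [0.5766 0.2222 0.2504] yawx 98.89 tool shift [-0.0085  0.0506 -0.0013] tilt [-0.013 -1.    -0.022] F [-0.5  1.2 -1.7] gw 0.241 turn 1.99
[-0.69  0.41  0.32  1.61 -0.12  1.12  1.38]
```

View pics/h1.png

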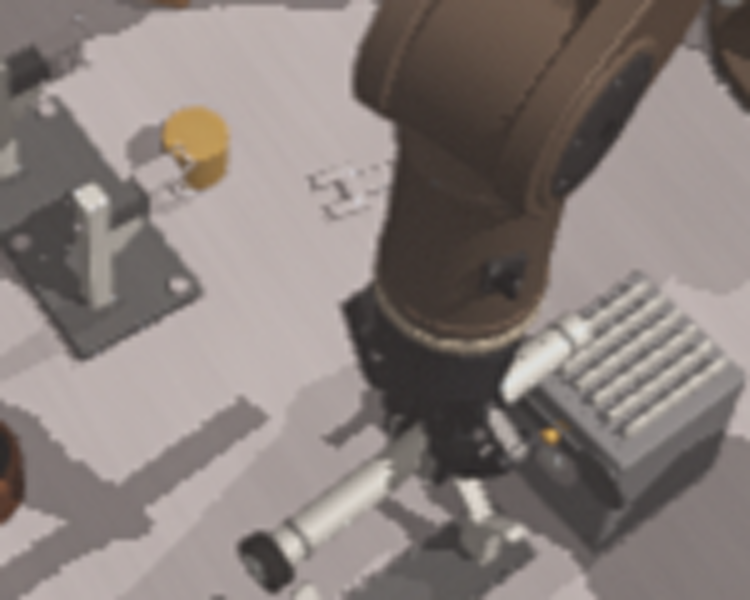

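View pics/h2.png

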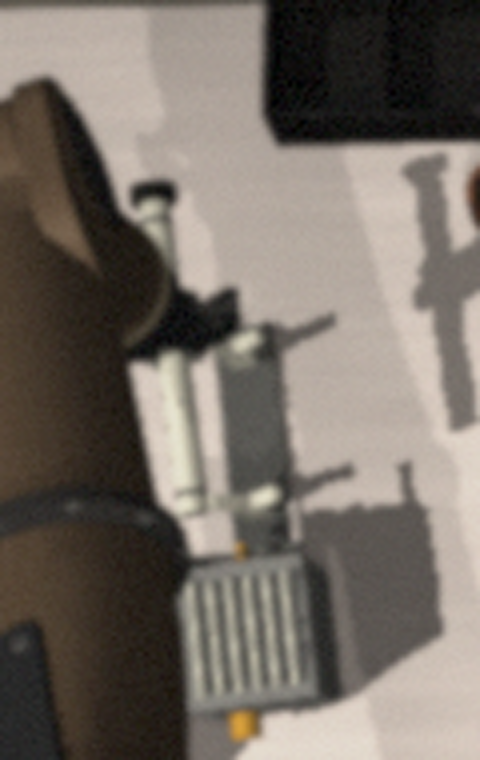

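```bash
python3 - <<'E'
from h import *
np.set_printoptions(precision=4,suppress=True)
n=tri((337.4,237),(147.5,206.3));e=tri((273.6,282.6),(138.2,126.3));print(n,e,np.linalg.norm(n[0]-e[0]))
s,p,M=st();c=p-.011*M[:,1]
for k in(.115,.12,-.12):
  X=c+M[:,2]*k;print(k,X,proj('scene',X),proj('top',X))
E
```

```text
(array([0.4583, 0.2067, 0.2531]), np.float64(0.009330101725487068)) (array([0.6902, 0.2383, 0.2585]), np.float64(0.008648342230681587)) 0.234090992198107
0.115 [0.4624 0.2002 0.2591] [333.5348 234.5474] [148.1848 205.6746]
0.12 [0.4575 0.1995 0.259 ] [334.8038 233.6247] [148.4055 207.4459]
-0.12 [0.6949 0.2341 0.264 ] [269.7878 280.898 ] [138.1563 125.1842]
```

```bash
python3 -m inch '[-0.008,0.03,-0.001,2,0,0.035,0,0,0,0.035,0,0,0,0.025,0,0,0,0.01,0,0]'
python3 -c "
from h import *
rep([.5804,.2136,.1],96.9);print(st()[0]['joints'].round(2))
crop('scene',230,190,370,310,5,'pics/i1.png');crop('top',100,80,220,270,4,'pics/i2.png')"
```

```text
time: 10.97
eef_pos: [0.5837, 0.1994, 0.1159]
tcp_rot: [-1.196, -1.294, 1.275]
wrist_force: [-0.4, 0.1, -1.5]
grip_width: 0.237
t 10.97 pos [0.5837 0.1994 0.1159] yawx 95.41 tool shift [0.0147 0.0156 0.0024] tilt [-0.016 -0.999 -0.03 ] F [-0.4  0.1 -1.5] gw 0.237 turn -1.49
[-0.64  0.54  0.3   1.77 -0.18  0.83  1.4 ]
```

View pics/i1.png

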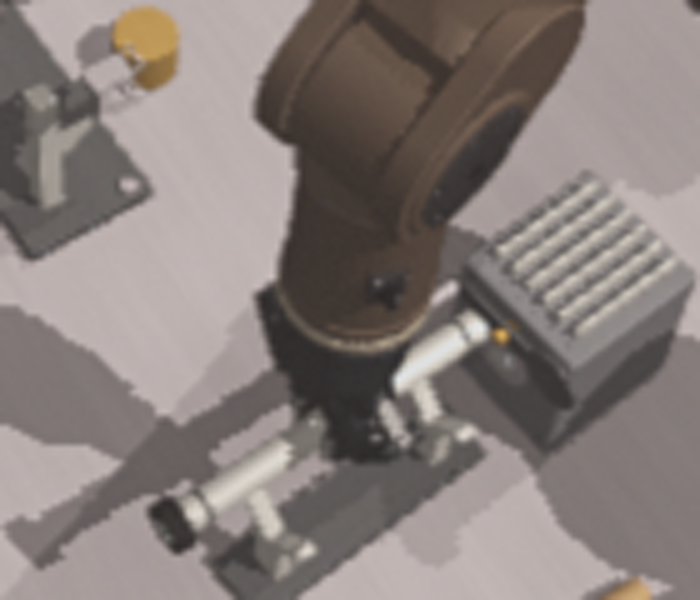

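View pics/i2.png

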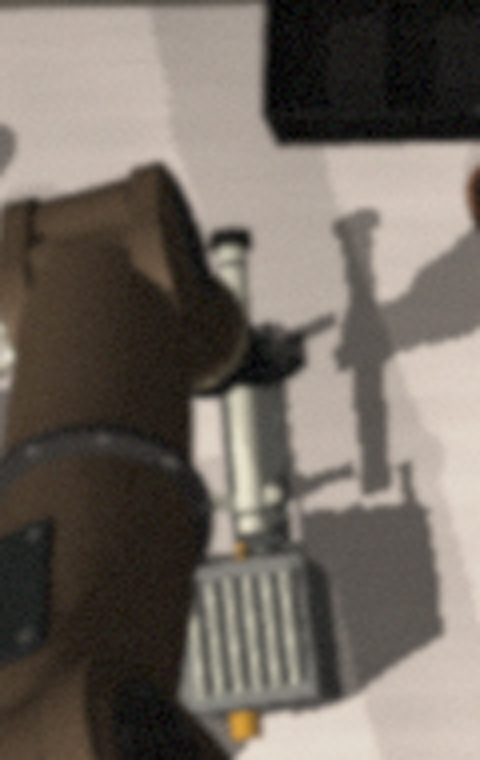

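```bash
python3 -m inch '[0.008,0,0.002,-1.5,0.007,0,0,0,0,0.006,0,0,0,0,0,0]'
python3 -c "
from h import *
rep([.5804,.2136,.1],96.9);print(st()[2].round(3))
crop('scene',230,190,370,310,5,'pics/j1.png');crop('top',130,120,190,240,6,'pics/j2.png')"
```

```text
time: 11.4
eef_pos: [0.5833, 0.2161, 0.1167]
tcp_rot: [-1.186, -1.321, 1.29]
wrist_force: [-0.1, -0.6, -2.4]
grip_width: 0.235
t 11.4 pos [0.5833 0.2161 0.1167] yawx 96.97 tool shift [-0.0019  0.0166  0.0038] tilt [-0.014 -0.999 -0.037] F [-0.1 -0.6 -2.4] gw 0.235 turn 0.07
[[-0.121  0.038 -0.992]
 [ 0.993 -0.01  -0.122]
 [-0.014 -0.999 -0.037]]
```

View pics/j1.png

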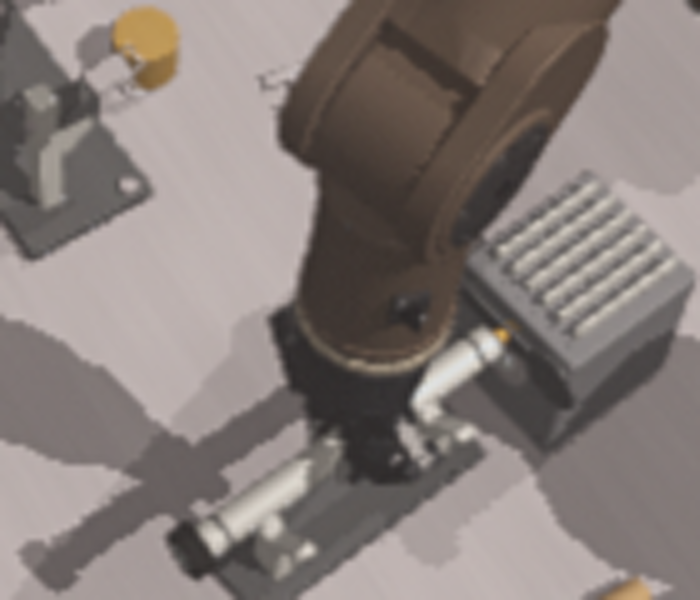

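View pics/j2.png

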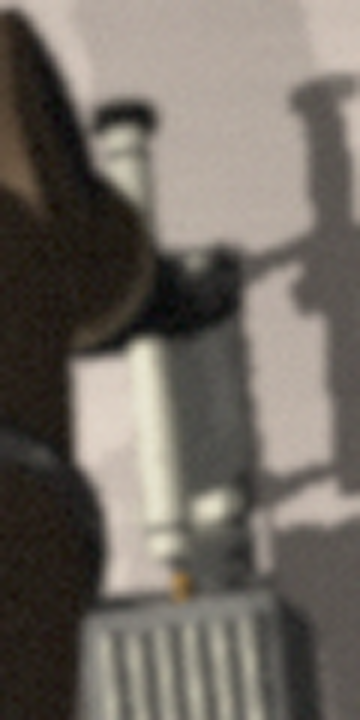

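```bash
python3 -m inch '[0,0.014,0,0,0,0.012,0,0,0.001,0.008,0.001,0,0,0,0,0]' 255 40
python3 -c "
from h import *
rep([.5804,.2136,.065],96.9)"
```

```text
time: 11.83
eef_pos: [0.5857, 0.2174, 0.084]
tcp_rot: [-1.188, -1.326, 1.285]
wrist_force: [-1.0, -0.0, -1.9]
grip_width: 0.238
t 11.83 pos [0.5857 0.2174 0.084 ] yawx 96.95 tool shift [-0.0029  0.0188  0.0065] tilt [-0.013 -0.999 -0.042] F [-1.  -0.  -1.9] gw 0.238 turn 0.05
```

```bash
python3 -m inch '[-0.002,0.005,0,0,0,0.005,0,0,0,0.004,0,0]' 255 30
python3 -c "
from h import *
rep([.5804,.2136,.065],96.9)"
```

```text
time: 12.08
eef_pos: [0.587, 0.2149, 0.0697]
tcp_rot: [-1.189, -1.326, 1.285]
wrist_force: [-0.4, -0.2, -1.9]
grip_width: 0.236
t 12.08 pos [0.587  0.2149 0.0697] yawx 96.93 tool shift [-0.0005  0.0044  0.0069] tilt [-0.013 -0.999 -0.043] F [-0.4 -0.2 -1.9] gw 0.236 turn 0.03
```

```bash
python3 -m inch '[0,0.003,0,0,0,0.002,0,0]' 255 20
python3 -c "
from h import *
rep([.5804,.2136,.065],96.9)
crop('scene',230,190,370,310,5,'pics/k1.png');crop('top',130,120,190,240,6,'pics/k2.png')"
```

```text
time: 12.25
eef_pos: [0.5873, 0.2147, 0.0639]
tcp_rot: [-1.189, -1.325, 1.285]
wrist_force: [-0.7, 1.0, 1.0]
grip_width: 0.234
t 12.25 pos [0.5873 0.2147 0.0639] yawx 96.91 tool shift [-0.0003 -0.0014  0.0069] tilt [-0.013 -0.999 -0.042] F [-0.7  1.   1. ] gw 0.234 turn 0.01
```

View pics/k1.png

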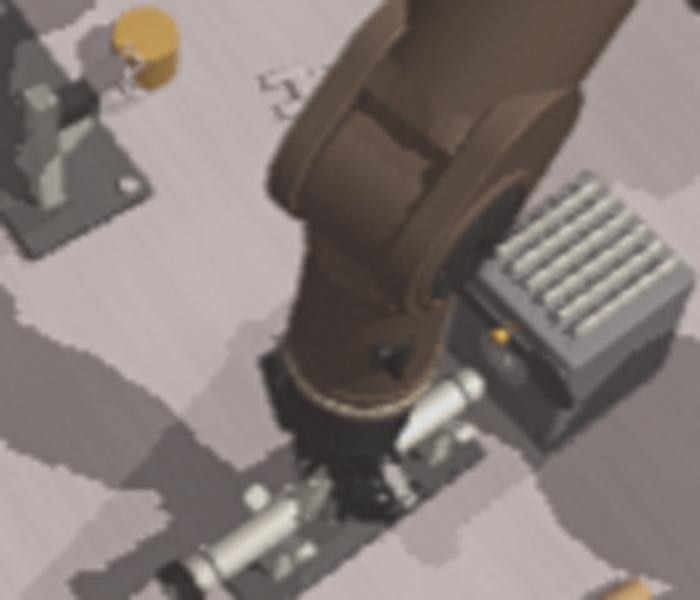

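View pics/k2.png

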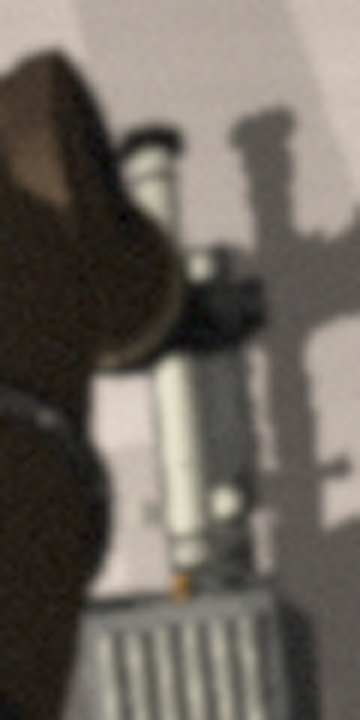

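```bash
python3 -m inch '[0,0.002,0,0,0,0.002,0,0]' 255 20;python3 -m inch '[0,0.002,0,0,0,0.002,0,0]' 
python3 -c "
from h import *
rep([.5804,.2136,.065],96.9)"
```

```text
time: 12.52
eef_pos: [0.5877, 0.2158, 0.0617]
tcp_rot: [-1.188, -1.327, 1.284]
wrist_force: [-11.4, -2.9, 31.7]
grip_width: 0.237
time: 12.68
eef_pos: [0.5877, 0.2158, 0.0618]
tcp_rot: [-1.187, -1.329, 1.283]
wrist_force: [-8.8, -1.8, 22.7]
grip_width: 0.238
t 12.68 pos [0.5877 0.2158 0.0618] yawx 96.99 tool shift [-0.0013 -0.0035  0.0073] tilt [-0.01  -0.999 -0.043] F [-8.8 -1.8 22.7] gw 0.238 turn 0.09
```

```bash
python3 -m inch '[0,-0.0015,0,0,0,0,0,0]'
python3 - <<'E'
from h import *
np.set_printoptions(precision=2,suppress=True)
rep([.5804,.2136,.065],96.9)
im=cv2.cvtColor(capture('scene'),cv2.COLOR_RGB2BGR)
P=np.array([.4434,.197,.07]);th=.121;hx=np.array([np.cos(th),np.sin(th),0])
k=6;x0,y0=250,230
big=cv2.resize(im[y0:y0+95,x0:x0+120],None,fx=k,fy=k,interpolation=cv2.INTER_CUBIC)
for d in np.arange(0,.28,.02):
    q=(proj('scene',P+hx*d)-[x0-.5,y0-.5])*k
    cv2.circle(big,tuple(int(v) for v in q),2,(0,0,255),-1)
cv2.imwrite('pics/l1.png',big)
E
```

```text
time: 12.85
eef_pos: [0.5878, 0.2156, 0.0649]
tcp_rot: [-1.187, -1.33, 1.282]
wrist_force: [0.1, 0.3, -1.0]
grip_width: 0.236
t 12.85 pos [0.59 0.22 0.06] yawx 96.99 tool shift [-0.   -0.    0.01] tilt [-0.01 -1.   -0.04] F [ 0.1  0.3 -1. ] gw 0.236 turn 0.09
```

View pics/l1.png

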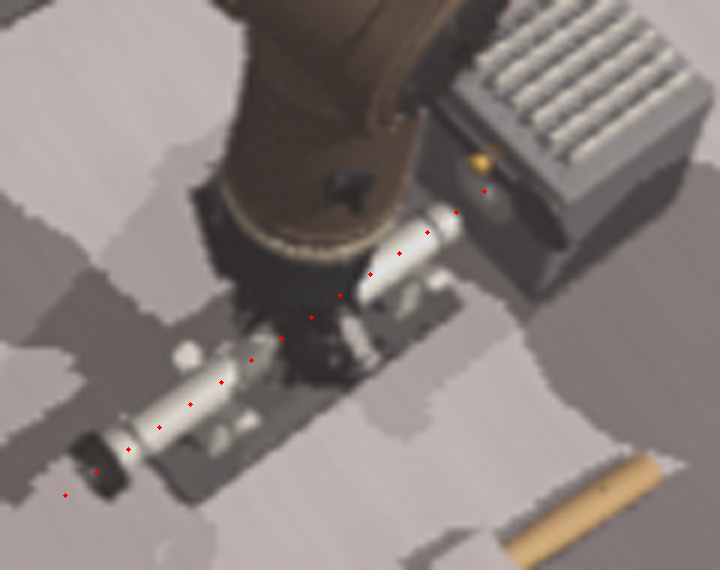

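```bash
python3 -m inch '[0,0.001,0,0,0,0.0005,0.002,0,0,0,0.003,0]'
python3 -c "
from h import *
rep([.5804,.2136,.065],96.9)";
```

```text
time: 13.15
eef_pos: [0.5849, 0.2152, 0.0631]
tcp_rot: [-1.19, -1.332, 1.28]
wrist_force: [3.0, -0.1, 1.6]
grip_width: 0.236
t 13.15 pos [0.5849 0.2152 0.0631] yawx 96.97 tool shift [-0.0011 -0.0021  0.0045] tilt [-0.009 -0.999 -0.048] F [ 3.  -0.1  1.6] gw 0.236 turn 0.07
```

```bash
python3 -m inch '[0,-0.0002,0.003,0,0,-0.0002,0.003,0,0,-0.0002,0.003,0]'
python3 -c "
from h import *
rep([.5804,.2136,.065],96.9)";
```

```text
time: 13.4
eef_pos: [0.577, 0.2142, 0.0637]
tcp_rot: [-1.192, -1.335, 1.277]
wrist_force: [2.8, -0.2, 0.9]
grip_width: 0.232
t 13.4 pos [0.577  0.2142 0.0637] yawx 96.95 tool shift [-0.001  -0.0011 -0.0034] tilt [-0.009 -0.999 -0.052] F [ 2.8 -0.2  0.9] gw 0.232 turn 0.05
```

```bash
python3 -m inch '[0,-0.0001,0.0025,0,0,-0.0001,0.002,0]'
python3 -c "
from h import *
rep([.5804,.2136,.065],96.9);crop('scene',250,230,370,310,6,'pics/m1.png')";
```

```text
time: 13.57
eef_pos: [0.5719, 0.2136, 0.0638]
tcp_rot: [-1.192, -1.335, 1.277]
wrist_force: [2.4, -0.5, 1.2]
grip_width: 0.239
t 13.57 pos [0.5719 0.2136 0.0638] yawx 96.95 tool shift [-0.001  -0.0007 -0.0085] tilt [-0.009 -0.999 -0.052] F [ 2.4 -0.5  1.2] gw 0.239 turn 0.05
```

View pics/m1.png

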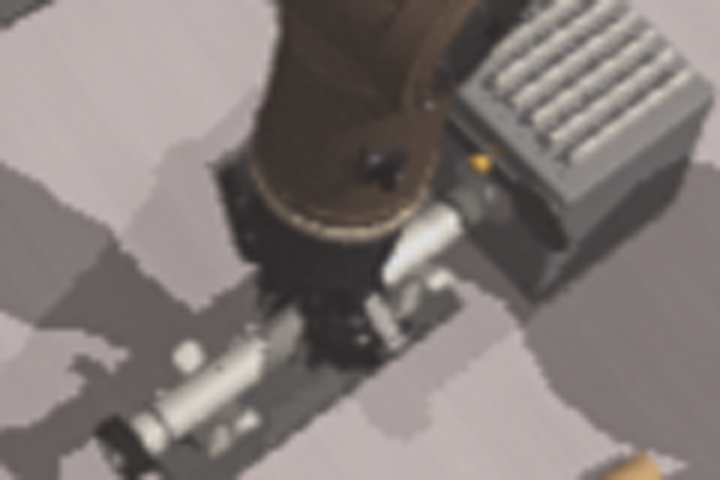

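```bash
for i in 1 ; do python3 -m inch '[0,-0.0001,0.0015,0,0,-0.0001,0.0015,0]'; done; python3 -m inch '[0,-0.0001,0.0012,0,0,-0.0001,0.0012,0]'
```

```text
time: 13.78
eef_pos: [0.5682, 0.2132, 0.0639]
tcp_rot: [-1.192, -1.335, 1.278]
wrist_force: [1.2, 0.3, 0.8]
grip_width: 0.234
time: 13.95
eef_pos: [0.5655, 0.2128, 0.0639]
tcp_rot: [-1.192, -1.335, 1.278]
wrist_force: [2.6, -0.2, 1.8]
grip_width: 0.233
```

```bash
python3 -m inch '[0,-0.0001,0.0012,0,0,-0.0001,0.0012,0]'
```

```text
time: 14.12
eef_pos: [0.5632, 0.2126, 0.064]
tcp_rot: [-1.192, -1.336, 1.277]
wrist_force: [7.7, -0.8, 0.2]
grip_width: 0.236
```

```bash
python3 -m inch '[0,0,0.001,0]'; python3 -m inch '[0,0,0.001,0]'; python3 -m inch '[0,0,0.0008,0,0,0,0.0008,0]'
```

```text
time: 14.2
eef_pos: [0.5633, 0.2126, 0.0643]
tcp_rot: [-1.194, -1.337, 1.276]
wrist_force: [6.6, 0.5, -0.2]
grip_width: 0.235
time: 14.28
eef_pos: [0.5633, 0.2126, 0.0645]
tcp_rot: [-1.195, -1.339, 1.275]
wrist_force: [5.9, 0.4, -0.1]
grip_width: 0.237
time: 14.45
eef_pos: [0.5634, 0.2125, 0.0648]
tcp_rot: [-1.198, -1.342, 1.272]
wrist_force: [4.8, -0.2, 0.0]
grip_width: 0.238
```

```bash
python3 -m inch '[0,0.0005,0.0013,0,0,0.0003,0.0013,0,0,0.0003,0.0013,0,0,0.0003,0.0013,0,0,0.0003,0.0013,0]'; python3 -m inch '[0,0.0003,0.0013,0,0,0.0003,0.0013,0]'
python3 -c "
from h import *
rep([.5804,.2136,.065],96.9);crop('scene',250,230,370,310,6,'pics/n1.png')";
```

```text
time: 14.87
eef_pos: [0.5635, 0.2125, 0.0649]
tcp_rot: [-1.206, -1.352, 1.264]
wrist_force: [6.0, -0.2, -0.0]
grip_width: 0.23
time: 15.03
eef_pos: [0.5636, 0.2125, 0.0651]
tcp_rot: [-1.21, -1.356, 1.26]
wrist_force: [6.3, 0.2, 1.0]
grip_width: 0.236
t 15.03 pos [0.5636 0.2125 0.0651] yawx 96.86 tool shift [-0.0009  0.0015 -0.0168] tilt [-0.006 -0.997 -0.079] F [6.3 0.2 1. ] gw 0.236 turn -0.04
```

View pics/n1.png

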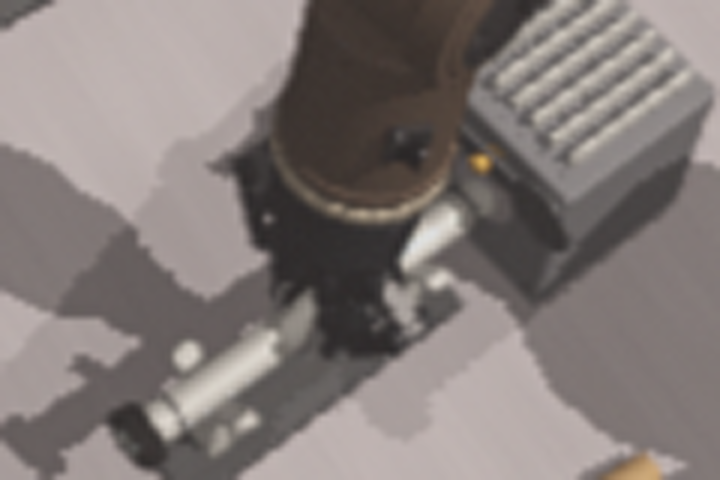

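```bash
python3 -m inch '[0,0,0,0,0,0,0,0,0,0,0,0]' 110
python3 -c "
from h import *
rep([.5804,.2136,.065],96.9);crop('scene',250,230,370,310,6,'pics/o1.png')";
```

```text
time: 15.33
eef_pos: [0.5615, 0.2123, 0.0643]
tcp_rot: [-1.207, -1.353, 1.262]
wrist_force: [0.7, -0.6, -0.4]
grip_width: 0.564
t 15.33 pos [0.5615 0.2123 0.0643] yawx 96.87 tool shift [-0.0009  0.0008 -0.0189] tilt [-0.007 -0.997 -0.075] F [ 0.7 -0.6 -0.4] gw 0.564 turn -0.03
```

View pics/o1.png

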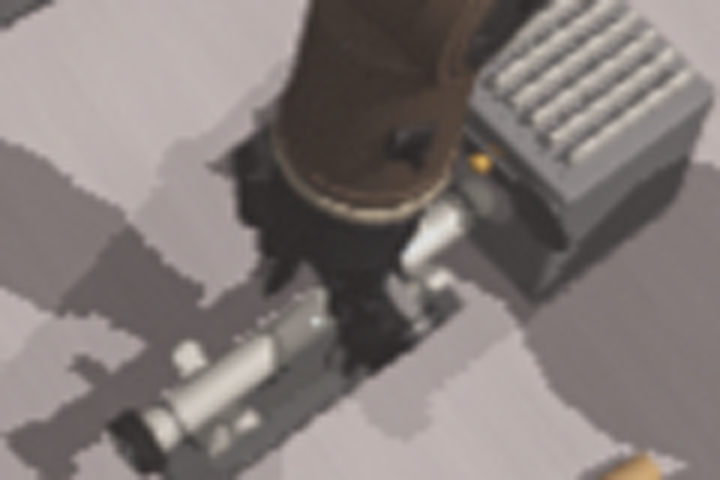

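Released; the tube did not move. Rising straight up now, compensating the tool's slight lean.

```bash
python3 -m inch '[0,-0.01,-0.0008,0,0,-0.02,-0.0016,0,0.0005,-0.03,-0.0024,0,0.001,-0.03,-0.0024,0]' 100; python3 -m inch '[0,-0.035,-0.003,0,0,-0.035,-0.003,0,-0.035,0,0,0,-0.035,0,0,0,-0.035,0,0,0]'
python3 -c "
from h import *
rep([.5804,.2136,.065],96.9)
im=cv2.cvtColor(capture('scene'),cv2.COLOR_RGB2BGR);cv2.imwrite('pics/p0.png',im)
crop('scene',250,210,380,310,6,'pics/p1.png');crop('top',120,100,220,280,4,'pics/p2.png')";
```

```text
time: 15.72
eef_pos: [0.5555, 0.2122, 0.1514]
tcp_rot: [-1.2, -1.338, 1.275]
wrist_force: [0.5, -0.0, -0.4]
grip_width: 0.609
time: 16.13
eef_pos: [0.5702, 0.1181, 0.2364]
tcp_rot: [-1.192, -1.36, 1.277]
wrist_force: [0.7, 0.4, 0.2]
grip_width: 0.604
t 16.13 pos [0.5702 0.1181 0.2364] yawx 97.82 tool shift [ 0.0941  0.1721 -0.0115] tilt [-0.005 -0.998 -0.068] F [0.7 0.4 0.2] gw 0.604 turn 0.92
```

View pics/p1.png

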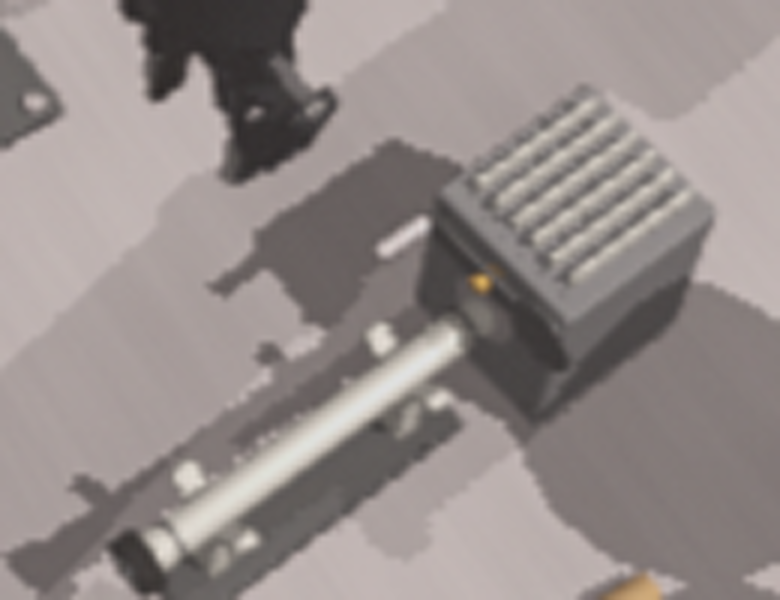

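View pics/p2.png

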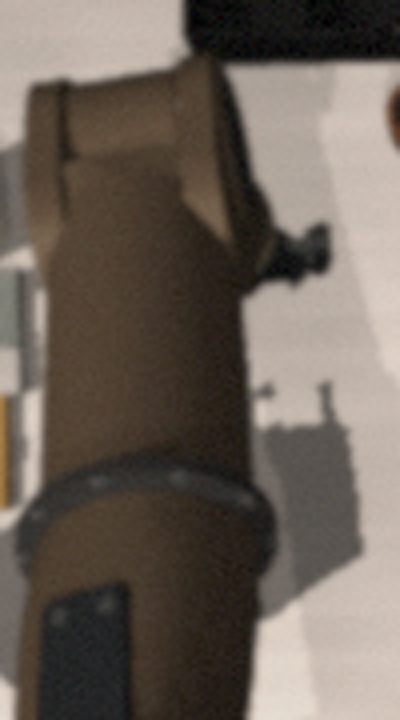

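View pics/p0.png

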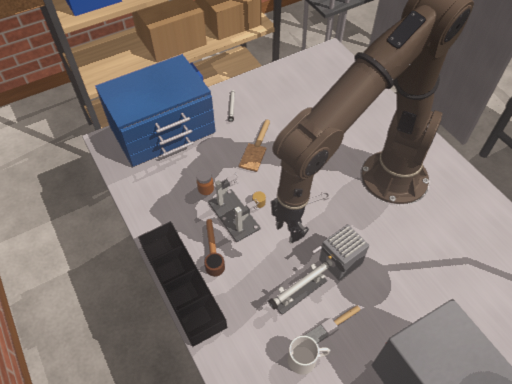

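```bash
python3 -m inch '[-0.04,0,0,0,-0.04,0,0,0,-0.04,0,0,0,-0.04,0,0,0,-0.02,0,0,0]'
python3 - <<'E'
from h import *
rep([.5804,.2136,.065],96.9)
a=cv2.cvtColor(capture('top'),cv2.COLOR_RGB2BGR);s=cv2.cvtColor(capture('scene'),cv2.COLOR_RGB2BGR)
P=np.array([.4434,.197,.07]);th=.121;hx=np.array([np.cos(th),np.sin(th),0])
for n,im,(x0,y0,x1,y1) in(('top',a,(130,120,200,245)),('scene',s,(260,220,360,320))):
    k=6;im=np.clip(im*1.4,0,255).astype(np.uint8)
    b=cv2.resize(im[y0:y1,x0:x1],None,fx=k,fy=k,interpolation=cv2.INTER_CUBIC)[:,:]
    for d in(0,.12,.24):
        q=(proj(n,P+hx*d)-[x0-.5,y0-.5])*k;cv2.circle(b,tuple(int(v) for v in q),2,(0,0,255),-1);print(n,d,q)
    if b.shape[0]>600:b=b[:600] if False else cv2.resize(b,None,fx=.8,fy=.8)
    cv2.imwrite(f'pics/q_{n}.png',b)
E
```

```text
time: 16.7
eef_pos: [0.5928, -0.0543, 0.2366]
tcp_rot: [-1.179, -1.367, 1.283]
wrist_force: [0.7, 0.6, -0.5]
grip_width: 0.608
t 16.7 pos [ 0.5928 -0.0543  0.2366] yawx 98.44 tool shift [ 0.2668  0.173  -0.0162] tilt [ 0.    -0.998 -0.064] F [ 0.7  0.6 -0.5] gw 0.608 turn 1.54
top 0 [200.59291519 609.06748595]
top 0.12 [178.27440301 388.3289813 ]
top 0.24 [156.67868275 174.73916128]
scene 0 [424.42315119 251.83577405]
scene 0.12 [251.26345167 377.21139662]
scene 0.24 [ 68.36869852 509.63564778]
```

View pics/q_top.png

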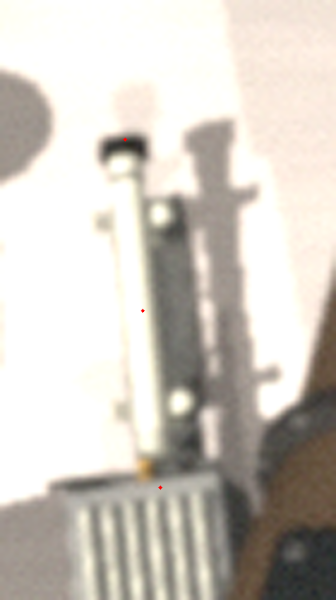

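View pics/q_scene.png

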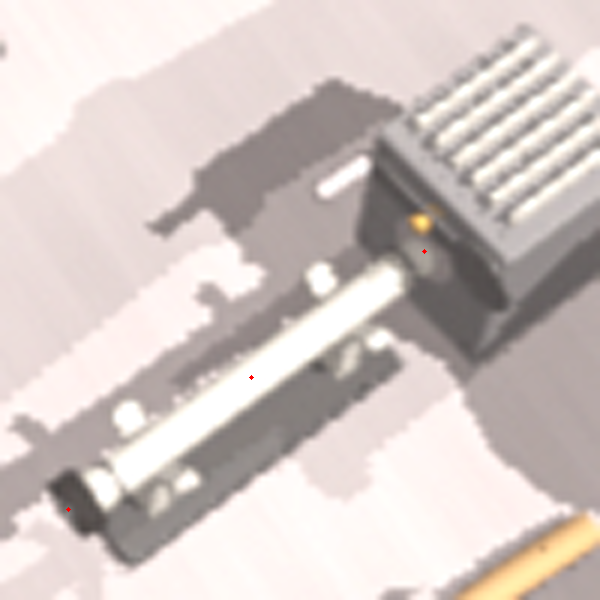

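```bash
python3 - <<'E'
from h import *
s=cv2.cvtColor(capture('scene'),cv2.COLOR_RGB2BGR);b=s[245:280,310:350].astype(float)
b=np.clip((b-30)*2.2,0,255).astype(np.uint8)
cv2.imwrite('pics/r.png',cv2.resize(b,None,fx=15,fy=15,interpolation=cv2.INTER_CUBIC))
E
```

```text
(no output)
```

View pics/r.png

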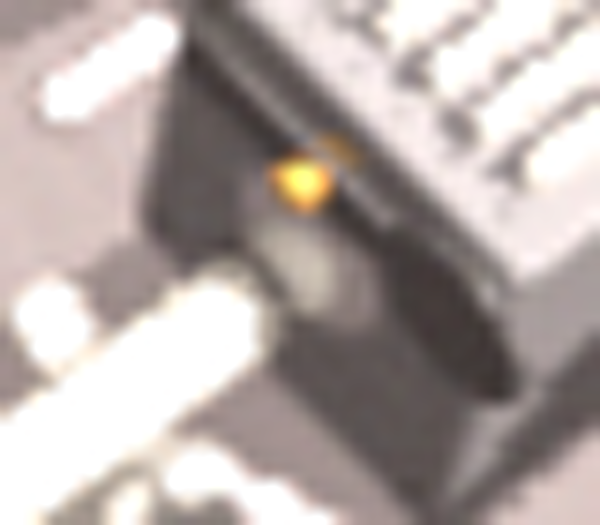

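```bash
python3 -c "
from bench import *
print(hand_in());print(read_state()['time'])"
```

```text
the job is handed in; nothing more can be done
None
the job is handed in; nothing more can be done
```

I swung the cover aside, took the tube out of its clips, laid it in the V rest with its nose against the port ring, and handed the job in at about 17 s.

- **Cover:** I turned it to about 1.57 rad by its peg. My first close caught more than the peg, probably the edge of the cover's arm, and pulled the tool down with about 25 N. I let go, moved 12 mm forward and gripped the peg cleanly. The last pictures show the whole ring bared.
- **Tube:** I pulled it straight forward out of both clips in small steps, with about 12 N at most. It was 66 mm in front of the clips before I lifted it.
- **Laying it in:** I turned it nose to port and lowered it into the V. One downward step briefly pressed with about 32 N on the yokes. I backed off and slid the tube in light contact.
- **Butting:** The tube stopped at the place I had worked out for contact. I held it there with about 5 to 8 N for nearly a second, then released it and drew the arm clear.

**Last checks:** Both views show the tube lying in the two yokes. The eyecup end is within about 3 mm of where it should be with the nose on the ring, and the close crop shows the nose reaching the ring. The other things look unmoved in the final scene picture.

**Disagreements:** The two cameras differed by 2 to 4 mm on most points, and by up to 9 mm on the tube while it was held. The tool leaned up to about 4.5° under load, but the tube still settled level in the V. I took no picture after handing in.

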